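# Set the board stand's folding backrest to its struts and lean the board on it

### The job

Fold the board stand's stiff backrest over to the side its two sloping struts lean to until, with nothing holding it, it stays parallel to them (60 degrees to the bench); it springs back when let go, so fold it further than that. Then take the taller of the two framed circuit boards from the rack and lay it on the backrest, right way up, centred, its foot down on the ledge and its frame flat against the backrest, and only let go of it when it lies so. Leave the shorter board in the rack and do not disturb the other things on the bench.

Things in the scene. Friction and masses are not known exactly. Their poses are not given: they have to be found in the camera images.
- stand: Board stand, fixed: dark steel base 170 (x) x 220 (y) x 12 mm. Origin: centre of its underside; z up. Cheeks at y = +-98 mm carry the hinge, its axis parallel to y. On each cheek an aluminium strut (8 mm thick, 10 mm wide) runs from the hinge axis 97 mm up and towards -x at 60 degrees to the bench (30 from vertical): the angle to set.
- stand_hinge (a point): Middle of the hinge axis, 60 mm above the bench, at x = +40 mm in the stand's frame. Stiff hinge (about 0.7 N m: 8 N at the plate's top edge) in a rubber bush: let go, the plate springs back 5 to 13 degrees against the last push (let go and look), then stays; the board's weight makes it sag 1 to 2 degrees more. It can fold 60 degrees past upright.
- backrest: Folding aluminium plate between the struts, 8 mm thick, 160 mm wide (y). Origin on the hinge axis; z runs up the plate, x is its normal on the board side. It fills x = -4 to 4, z = 7 to 95 mm. It starts within about 15 degrees of upright; fold its top towards -x of the stand. The angle of its z from vertical is the angle to set: 30 degrees.
- backrest_edge (a point): Middle of the backrest's top edge, at z = 95 mm in the backrest's frame.
- ledge (a point): Middle of the ledge fixed to the backrest's foot, on its +x side, where the board's foot comes: at x = 9, z = 18 mm in the backrest's frame. Shelf from x = 4 to 26 mm, top at z = 18 mm; a lip 4 mm thick beyond it rises to z = 22 mm.
- rack: Black plastic rack, fixed to the bench, 160 (x) x 150 (y) mm, floor 8 mm thick. Two slots along y, centred at x = -45 and +45 mm, 12 mm wide, between walls that reach 38 mm above the bench; a board stands in each, either in either.
- tall_board: The taller circuit board, in an aluminium frame: 10 mm thick (x), 120 wide (y), 145 high (z), about 0.25 kg. Origin: centre of its underside; z up. It stands upright, 30 mm deep in a rack slot. Its top 34 mm is plain solid frame, to grip across the 10 mm. In place its origin lies on the ledge point, its z along the backrest's, and it overtops the backrest by 68 mm.
- tall_board_top (a point): Middle of the taller board's top edge, 145 mm above its origin.
- short_board: The shorter circuit board, in a like frame: 10 x 120 x 100 mm, origin at the centre of its underside. It stands in the other slot and stays there.
- meter: Grey handheld meter lying on its back, 190 x 88 x 45 mm, origin under its middle. Bystander: leave it.
- driver: Screwdriver 170 mm long, lying. Bystander: leave it.
- brush: Brush 160 mm long, lying. Bystander: leave it.
- flux_jar: White jar, 52 mm across, 60 mm high. Bystander: leave it.
- solder_reel: Steel solder reel, 60 mm across, 44 mm high. Bystander: leave it.
- screw_tray: Grey open tray 110 x 150 x 25 mm. Bystander: leave it.
- tweezers: Steel tweezers 130 mm long, lying. Bystander: leave it.
There are look-alikes about, which are no part of the job. What is shaped like the tall_board but blue or pink is not meant.

How it is judged:
By the outcome, as a careful person would: the job done as asked, in the order asked, and still so for the second after the job is handed in, with the robot touching nothing.
It also fails if it takes over 72 s, if anything falls off the work surface, if the arm or the gripper's body presses on something with over 40 N, if the wrist force passes 120 N, or if a joint passes its speed limit or range.

### The arm

A 6-joint arm with a two-finger parallel gripper is mounted at the origin on the work surface. World frame = base frame: x ahead of the robot, y to its left, z up, the work surface at z = 0. Lengths are in m, angles in rad, forces in N, time in s.
With the tool pointing down it reaches from about 0.35 to 0.775 m from the base axis. Payload 5.5 kg.
Tool frame: the origin (TCP) lies on the mounting face of the last link; the fingertips stand 173 mm ahead of it and the grasp point (between the pads) lies 155 mm ahead of it; z points along the fingers, y is the direction in which the jaws open and shut (so a half turn about z gives the same grasp; the last joint's range is limited). The gripper opens to 85 mm and grips with 20 to 120 N. Pads are 22 mm wide; open, the fingers measure 114 mm over their backs; the gripper's body (76 mm by 85 mm) begins 54 mm behind the grasp point. The pads swing forward as they close: fully open they stand 13 mm farther back than shut.
Start: joints at [-1.397, 0.313, 0.046, 1.304, 0, 1.431], TCP at [0.177, -0.547, 0.405] pointing down, gripper open.
Joint ranges: [-2.76, 2.76], [-0.86, 1.69], [-1.03, 1.26], [-2.2, 2.34], [-1.47, 1.5], [-3.14, 3.14]. Speed limits (rad/s): [2.57, 2.57, 3.14, 3.14, 3.14, 3.14].

### API

Orientations are given as a unit quaternion [w, x, y, z].
In Python, from workcell import get_state, eyes, env gives the robot as it stands. The module is installed in compiled form; this text tells all that it offers.
- The arm moves only by the tool carry_out, never from a script. Its argument "motion" is a list of rows, each an object of numbers: "jaw": the opening, from -1 (shut) to 1 (fully open); "tx", "ty", "tz": the shift along the tool's x, y, z in cm; "wx", "wy", "wz": the turn, a rotation vector about the tool's x, y, z in degrees. In form: [{"jaw": .., "tx": .., "ty": .., "tz": .., "wx": .., "wy": .., "wz": ..}, ...]. A call has 1 to 20 rows; each row shifts and turns the commanded pose from where the row before left it, along the tool's axes as they then stand; what a row does not reach is not made up. A row lasts 1/8 s, in which the tool goes at most 62.5 mm and 10.7 degrees, less where a joint would pass 70% of its speed; a pose out of reach is approached as far as the arm can. A call with a gripper value outside its range is refused whole. The fingers move at their own pace and stop on an object; "force" is the grip in N (left out, the last holds). Time passes only in rows, so rows that do not move let the fingers close. It gives the time, the measured TCP pose, the force and the opening at its end, in the units of the state.
- get_state(): the state, without advancing time (a new reading comes with each control period).
- eyes.read_camera(name): name is "scene" or "top"; returns the picture (420x560x3 uint8, blue, green, red); there is no depth.
- eyes.calibration(name): a dict with "K" (3x3 intrinsics, pixels), "camera_from_world" (4x4, takes a point from world to camera coordinates). Camera axes: x right, y up, looking along -z (the intrinsics and any distortion apply to the point x, -y, -z); pixel columns grow to the right and rows downward; lengths in m; the calibration is good to about 2 mm. A picture is of the moment at which its call begins. calibration takes no time and is no camera call.
- env.hand_in(): hands the job in, once; it reports no verdict.
The state is a dict: "clock": time; "joint_pos": joint angles; "qvel": joint speeds; "tau": joint torques, N m; "tcp_pos": TCP position; "orientation": TCP orientation; "wrist_force": force on the tool from outside, world axes, zero at the start; "ft_torque": the same for the moment, N m; "finger_gap": finger opening in m.
Only numpy, scipy, OpenCV 4.12 (cv2) and the standard library are available. Lean on these libraries where they do the work, as an engineer would, in place of code of your own. Each camera call takes 0.05 s, during which the arm holds its last target.

## Working session

There is one attempt and no reset: what is moved stays moved. The work goes in short steps, Python scripts to look and compute and a tool call to move; the robot and the scene stay as the last step left them, time stands still between calls to the robot, and variables do not carry over. Pictures are saved under pics/ and viewed, and the job is handed in when it is done.

Besides the shell and the picture viewer there is one more tool, called after "Emit:" by a JSON object that holds its "fn" and its "kwargs". carry_out: Moves the arm, as the interface text tells. Its arguments: {"type":"object","properties":{"motion":{"type":"array"},"force":{"type":"number"}},"required":["motion"]}

```bash
mkdir -p pics
python3 - <<'E'
from workcell import get_state, eyes, env
import cv2, numpy as np
for n in ("scene","top"):
    im=eyes.read_camera(n); cv2.imwrite(f"pics/{n}0.png",im)
    cv2.imwrite(f"pics/{n}0b.png",cv2.resize(im,(800,600),interpolation=cv2.INTER_CUBIC))
    c=eyes.calibration(n); print(n,{k:np.round(np.array(v),4).tolist() for k,v in c.items()})
s=get_state(); print({k:np.round(v,3).tolist() for k,v in s.items()})
E
```

```text
scene {'K': [[435.0107, 0.0, 282.4217], [0.0, 435.0107, 203.0524], [0.0, 0.0, 1.0]], 'camera_from_world': [[-0.6286, 0.7777, -0.001, 0.3452], [-0.5935, -0.4789, 0.6468, 0.1818], [0.5026, 0.4072, 0.7626, -1.695], [0.0, 0.0, 0.0, 1.0]]}
top {'K': [[393.7298, 0.0, 279.2575], [0.0, 393.7298, 196.7626], [0.0, 0.0, 1.0]], 'camera_from_world': [[0.0097, -1.0, -0.0021, -0.0496], [0.9873, 0.0093, 0.1586, -0.479], [-0.1585, -0.0036, 0.9873, -1.402], [0.0, 0.0, 0.0, 1.0]]}
{'clock': 0.1, 'joint_pos': [-1.397, 0.314, 0.045, 1.304, 0.0, 1.431], 'qvel': [-0.001, -0.003, 0.002, 0.0, -0.0, 0.0], 'tau': [0.002, -48.172, 29.925, 0.013, -0.0, 0.0], 'tcp_pos': [0.177, -0.547, 0.404], 'orientation': [-0.001, 0.988, 0.156, -0.0], 'wrist_force': [-0.093, -0.441, 1.944], 'ft_torque': [0.003, 0.019, -0.015], 'finger_gap': 0.085}
```

View pics/scene0b.png

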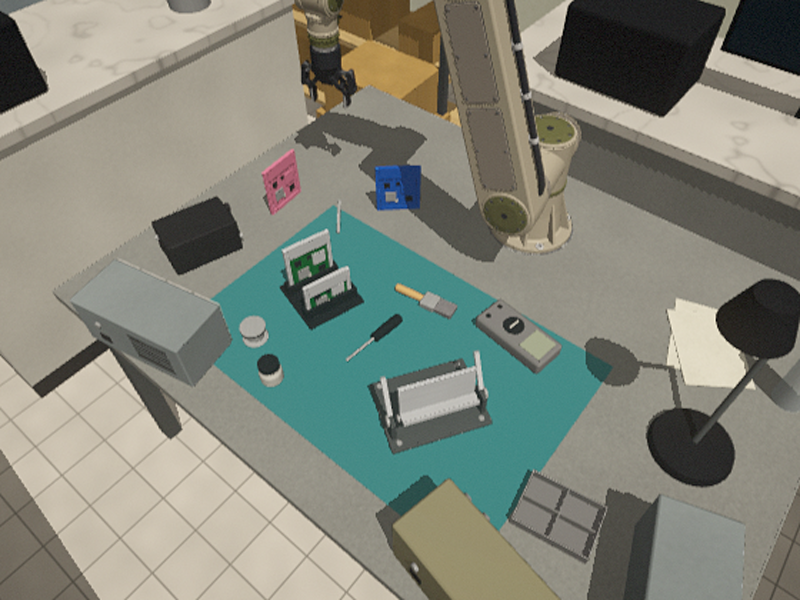

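View pics/top0b.png

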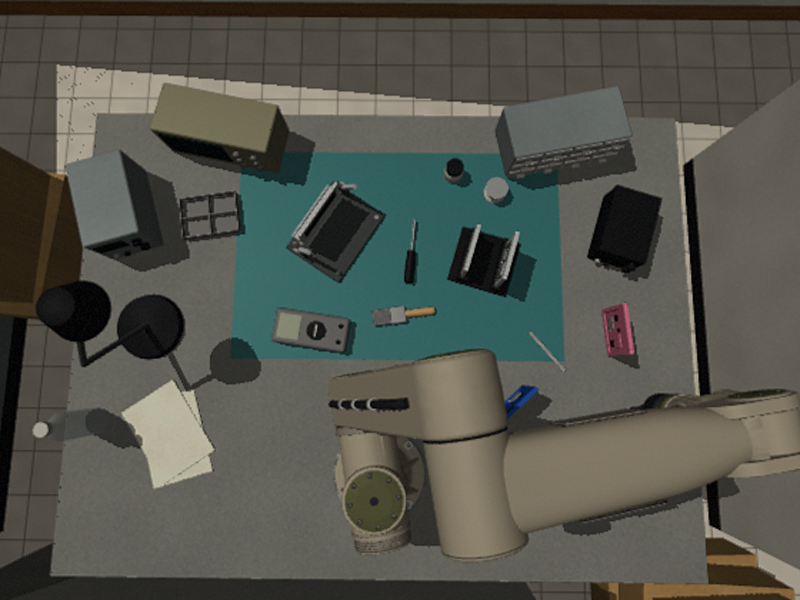

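Run:
```python
import cv2
a=cv2.imread("pics/scene0.png");b=cv2.imread("pics/top0.png")
cv2.imwrite("pics/c1.png",cv2.resize(a[235:325,245:355],None,fx=7,fy=6.5,interpolation=cv2.INTER_CUBIC)[:600])
cv2.imwrite("pics/c2.png",cv2.resize(a[155:235,185:265],None,fx=7,fy=7,interpolation=cv2.INTER_CUBIC))
cv2.imwrite("pics/c3.png",cv2.resize(b[120:200,190:290],None,fx=7,fy=7,interpolation=cv2.INTER_CUBIC))
cv2.imwrite("pics/c4.png",cv2.resize(b[145:215,300:380],None,fx=8,fy=8,interpolation=cv2.INTER_CUBIC))
```

```text
(no output)
```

View pics/c1.png

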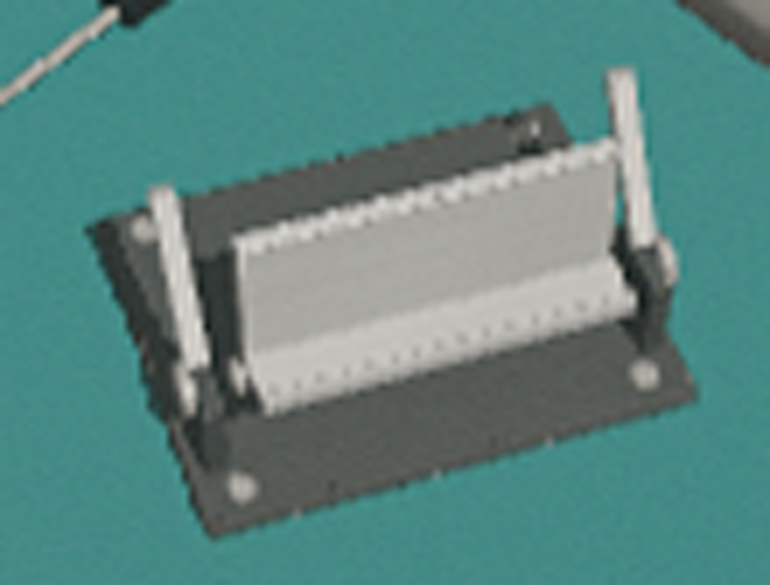

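View pics/c2.png

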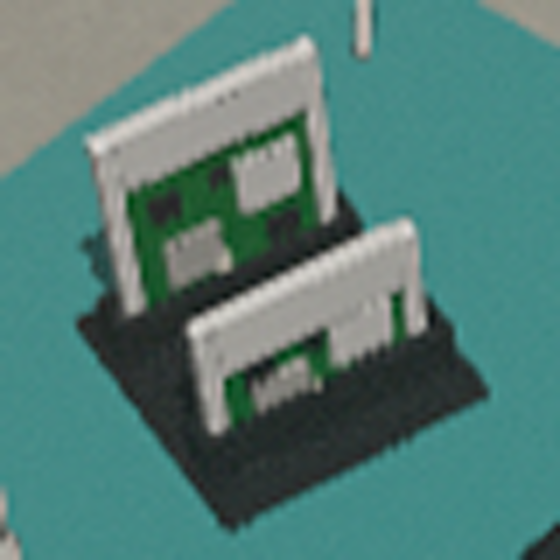

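View pics/c3.png

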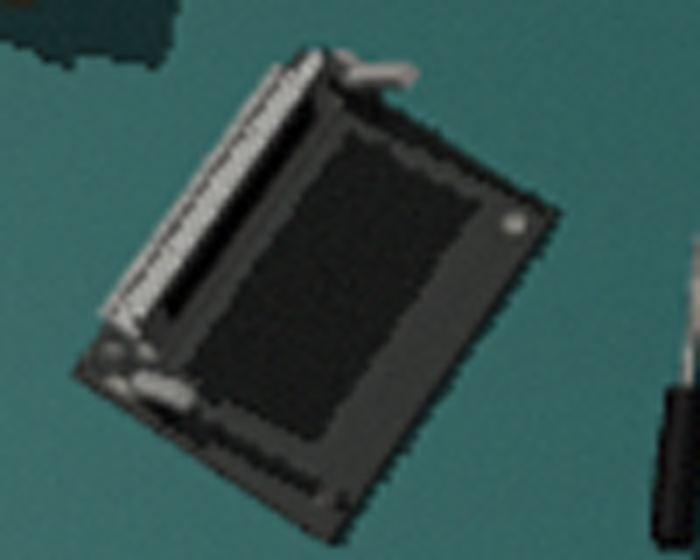

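View pics/c4.png

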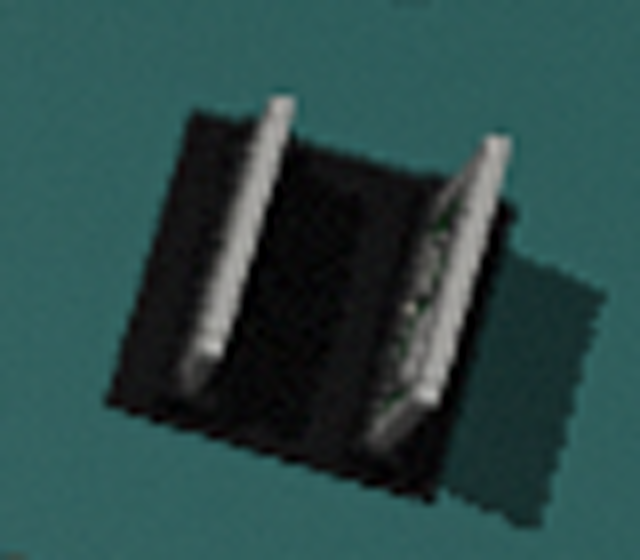

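```bash
cat > h.py <<'E'
import numpy as np, cv2
from scipy.optimize import least_squares
from workcell import get_state, eyes, env
C={n:eyes.calibration(n) for n in("scene","top")}
def ray(n,uv):
    c=C[n];K=np.array(c["K"]);T=np.array(c["camera_from_world"]);R=T[:3,:3];t=T[:3,3]
    p=np.linalg.inv(K)@np.array([uv[0],uv[1],1.]);d=np.array([p[0],-p[1],-1.])
    return -R.T@t, R.T@d
def onz(n,uv,z):
    o,d=ray(n,uv);return o+d*(z-o[2])/d[2]
def tri(a,b):
    (o1,d1),(o2,d2)=ray("scene",a),ray("top",b)
    A=np.stack([d1,-d2],1);s=np.linalg.lstsq(A,o2-o1,rcond=None)[0]
    p=o1+d1*s[0];q=o2+d2*s[1];return (p+q)/2,np.linalg.norm(p-q)
def proj(n,P):
    c=C[n];T=np.array(c["camera_from_world"]);p=T[:3,:3]@np.asarray(P,float)+T[:3,3]
    q=np.array(c["K"])@np.array([p[0],-p[1],-p[2]]);return q[:2]/q[2]
E
python3 - <<'E'
from h import *
f3=lambda x,y:(190+(x+.5)/7-.5,120+(y+.5)/7-.5)
f1=lambda x,y:(245+(x+.5)/7-.5,235+(y+.5)/6.5-.5)
f2=lambda x,y:(185+(x+.5)/7-.5,155+(y+.5)/7-.5)
f4=lambda x,y:(300+(x+.5)/8-.5,145+(y+.5)/8-.5)
np.set_printoptions(precision=4,suppress=True)
print("base top");
for p in[(75,372),(335,543),(560,210)]: print(onz("top",f3(*p),.012))
print("base scene L,B,R,T")
for p in[(88,230),(215,528),(697,393),(550,103)]: print(onz("scene",f1(*p),.012))
print("rack top view z=0.0? TL,BL,BR,TR")
for p in[(190,112),(105,403),(437,500),(517,205)]: print(onz("top",f4(*p),.038))
print("rack scene L,B,R")
for p in[(80,325),(232,530),(490,395)]: print(onz("scene",f2(*p),.038), onz("scene",f2(*p),0))
print("boards tall top .153: two ends mid thickness")
for p in[(497,140),(427,398)]: print(onz("top",f4(*p),.153))
for p in[(92,143),(305,45)]: print(onz("scene",f2(*p),.153))
print("short .108")
for p in[(282,100),(207,350)]: print(onz("top",f4(*p),.108))
for p in[(193,328),(408,228)]: print(onz("scene",f2(*p),.108))
print("tri tall ends", tri(f2(92,143),f4(427,398)),tri(f2(305,45),f4(497,140)))
print("tri short ends", tri(f2(193,328),f4(207,350)),tri(f2(408,228),f4(282,100)))
E
```

```text
base top
[0.5725 0.2531 0.012 ]
[0.4807 0.1109 0.012 ]
[ 0.6648 -0.0064  0.012 ]
base scene L,B,R,T
[ 0.671  -0.0023  0.012 ]
[0.7535 0.1388 0.012 ]
[0.5737 0.2558 0.012 ]
[0.483  0.1147 0.012 ]
rack top view z=0.0? TL,BL,BR,TR
[ 0.6247 -0.2073  0.038 ]
[ 0.4874 -0.1673  0.038 ]
[ 0.444  -0.3182  0.038 ]
[ 0.5819 -0.358   0.038 ]
rack scene L,B,R
[ 0.6069 -0.3359  0.038 ] [ 0.5878 -0.3641  0.    ]
[ 0.65   -0.1894  0.038 ] [ 0.6324 -0.2127  0.    ]
[ 0.5136 -0.1496  0.038 ] [ 0.4915 -0.1716  0.    ]
boards tall top .153: two ends mid thickness
[ 0.5834 -0.3253  0.153 ]
[ 0.4716 -0.2932  0.153 ]
[ 0.5832 -0.3275  0.153 ]
[ 0.4735 -0.2953  0.153 ]
short .108
[ 0.6121 -0.2402  0.108 ]
[ 0.4996 -0.2061  0.108 ]
[ 0.6105 -0.242   0.108 ]
[ 0.502  -0.2069  0.108 ]
tri tall ends (array([ 0.5161, -0.3448,  0.0772]), np.float64(0.09513953515154774)) (array([ 0.5403, -0.2737,  0.2333]), np.float64(0.07914541945592844))
tri short ends (array([ 0.5453, -0.2524,  0.0319]), np.float64(0.0961974916628494)) (array([ 0.5674, -0.1931,  0.1898]), np.float64(0.08197490446690762))
```

```bash
cat >> h.py <<'E'
from scipy.spatial.transform import Rotation as Ro
np.set_printoptions(precision=4,suppress=True)
YAW=np.deg2rad(57.7); SC=np.array([.6191,.1254,0]); XS=np.array([np.cos(YAW),np.sin(YAW),0]);YS=np.array([-XS[1],XS[0],0])
H=SC+.04*XS+np.array([0,0,.06])
def S(x,y,z): return H+x*XS+y*YS+np.array([0,0,z])   # hinge-relative stand frame
def B(th,x,y,z):
    t=np.deg2rad(th);return S(x*np.cos(t)-z*np.sin(t),y,x*np.sin(t)+z*np.cos(t))
def yplane(n,uv,y):   # intersect ray with stand plane y -> (x,z) hinge-relative
    o,d=ray(n,uv);s=(y-(o-H)@YS)/(d@YS);p=o+s*d;return (p-H)@XS,p[2]-H[2]
def go(target,R=None):
    s=get_state();q=s["orientation"];r=Ro.from_quat([q[1],q[2],q[3],q[0]])
    print("tcp",np.array(s["tcp_pos"]),"j",np.array(s["joint_pos"]),"F",np.array(s["wrist_force"]),"gap",s["finger_gap"],"clk",round(s["clock"],2))
    print("tool axes\n",r.as_matrix())
    print("shift cm",r.inv().apply(np.array(target)-s["tcp_pos"])*100)
    if R is not None: print("rotvec deg",np.rad2deg((r.inv()*Ro.from_matrix(R)).as_rotvec()))
def down(yaw): 
    c,s=np.cos(np.deg2rad(yaw)),np.sin(np.deg2rad(yaw));return np.array([[c,s,0],[s,-c,0],[0,0,-1.]])
E
python3 - <<'E'
from h import *
f3=lambda x,y:(190+(x+.5)/7-.5,120+(y+.5)/7-.5)
f1=lambda x,y:(245+(x+.5)/7-.5,235+(y+.5)/6.5-.5)
ang=lambda xz:np.rad2deg(np.arctan2(-xz[0],xz[1]))
# struts: tips. scene left tip c1 (163,190) is which end? 
for nm,f,p,y in[("scene",f1,(165,192),-.098),("scene",f1,(622,75),.098),("top",f3,(190,393),.098),("top",f3,(412,75),-.098)]:
    a=yplane(nm,f(*p),y);print("strut",nm,np.round(a,4),np.hypot(*a),ang(a))
for nm,f,p,y in[("scene",f1,(240,242),-.08),("scene",f1,(612,152),.08)]:
    a=yplane(nm,f(*p),y);print("plate",nm,np.round(a,4),np.hypot(*a),ang(a))
for th in(-10,0,10):
  for y in(-.08,.08):
    for x in(-.004,.004):
      a=proj("scene",B(th,x,y,.095));b=proj("top",B(th,x,y,.095))
      print(th,y,x,"c1",(a[0]-245)*7,(a[1]-235)*6.5,"c3",(b-[190,120])*7)
go(S(.08,0,0)+[0,0,.345],down(57.7))
E
```

```text
strut scene [-0.0389  0.1002] 0.10747604614869902 21.205071618373648
strut scene [-0.0425  0.0901] 0.09961027561610036 25.228077876073755
strut top [-0.0551  0.1075] 0.120818297953978 27.137049630736986
strut top [-0.0503  0.0819] 0.09615151594062622 31.548129180281112
plate scene [0.     0.1112] 0.111206078872164 -0.006605943924823146
plate scene [-0.0094  0.0856] 0.08615623455223026 6.268235551336562
-10 -0.08 -0.004 c1 247.68295560300606 285.78230388482586 c3 [281.0324  27.1261]
-10 -0.08 0.004 c1 254.273147493887 303.40068503049656 c3 [268.1999  19.828 ]
-10 0.08 -0.004 c1 632.694404630285 179.46003704215966 c3 [ 97.3868 291.6267]
-10 0.08 0.004 c1 640.3151030137268 196.25492806336803 c3 [ 84.6345 283.8079]
0 -0.08 -0.004 c1 234.0158138386832 251.85724192224887 c3 [308.6358  44.012 ]
0 -0.08 0.004 c1 240.58549827826977 267.72668580937227 c3 [295.1996  35.5989]
0 0.08 -0.004 c1 616.3532576083902 147.30706256083926 c3 [125.1251 309.2117]
0 0.08 0.004 c1 624.2984497005385 162.31403205258073 c3 [111.5732 300.527 ]
10 -0.08 -0.004 c1 220.75100812286337 222.3710125925895 c3 [336.74    62.7477]
10 -0.08 0.004 c1 227.06755791731007 235.97277930472976 c3 [323.1905  53.5243]
10 0.08 -0.004 c1 599.7839985562073 119.62365028669198 c3 [153.7636 328.1104]
10 0.08 0.004 c1 607.7647972764089 132.3564004349194 c3 [139.9076 318.8763]
tcp [ 0.1774 -0.5467  0.4039] j [-1.3966  0.314   0.0451  1.3036  0.      1.4312] F [-0.0935 -0.4411  1.9442] gap 0.08537608010875929 clk 0.1
tool axes
 [[ 0.9512  0.3086 -0.0003]
 [ 0.3086 -0.9512  0.0017]
 [ 0.0003 -0.0017 -1.    ]]
shift cm [ 71.9855 -57.9703   0.0043]
rotvec deg [ -0.0883  -0.0476 -39.7222]
```

Emit:
{"fn": "carry_out", "kwargs": {"motion": [{"jaw":-1,"tx":3.8,"ty":-3.05},{"jaw":-1,"tx":3.8,"ty":-3.05},{"jaw":-1,"tx":3.8,"ty":-3.05},{"jaw":-1,"tx":3.8,"ty":-3.05},{"jaw":-1,"tx":3.8,"ty":-3.05},{"jaw":-1,"tx":3.8,"ty":-3.05},{"jaw":-1,"tx":3.8,"ty":-3.05},{"jaw":-1,"tx":3.8,"ty":-3.05},{"jaw":-1,"tx":3.8,"ty":-3.05},{"jaw":-1,"tx":3.8,"ty":-3.05},{"jaw":-1,"tx":3.8,"ty":-3.05},{"jaw":-1,"tx":3.8,"ty":-3.05},{"jaw":-1,"tx":3.8,"ty":-3.05},{"jaw":-1,"tx":3.8,"ty":-3.05},{"jaw":-1,"tx":3.8,"ty":-3.05},{"jaw":-1,"tx":3.8,"ty":-3.05},{"jaw":-1,"tx":3.8,"ty":-3.05},{"jaw":-1,"tx":3.7,"ty":-3.05},{"jaw":-1,"tx":3.7,"ty":-3.05}]}}

```text
invalid input at $.motion[0]: expected keys jaw, tx, ty, tz, wx, wy, wz
```

Emit:
{"fn": "carry_out", "kwargs": {"motion": [{"jaw":-1,"wz":-8},{"jaw":-1,"wz":-8},{"jaw":-1,"wz":-8},{"jaw":-1,"wz":-8},{"jaw":-1,"wz":-7.7},{"jaw":-1}]}}

```text
invalid input at $.motion[0]: expected keys jaw, tx, ty, tz, wx, wy, wz
```

Run:
```python
from h import *
im=eyes.read_camera("scene");cv2.imwrite("pics/s1.png",cv2.resize(im[130:350,200:440],None,fx=2.7,fy=2.7,interpolation=cv2.INTER_CUBIC))
go(S(.08,0,0)+[0,0,.233],down(57.7))
```

```text
tcp [ 0.1775 -0.5468  0.404 ] j [-1.3966  0.3138  0.0453  1.3036  0.      1.4312] F [ 0.0206  0.1666 -0.4105] gap 0.0854513231409269 clk 0.15
tool axes
 [[ 0.9512  0.3087 -0.0002]
 [ 0.3087 -0.9512  0.0013]
 [ 0.0002 -0.0013 -1.    ]]
shift cm [ 71.9823 -57.9584  11.1962]
rotvec deg [ -0.0686  -0.0388 -39.7207]
```

View pics/s1.png

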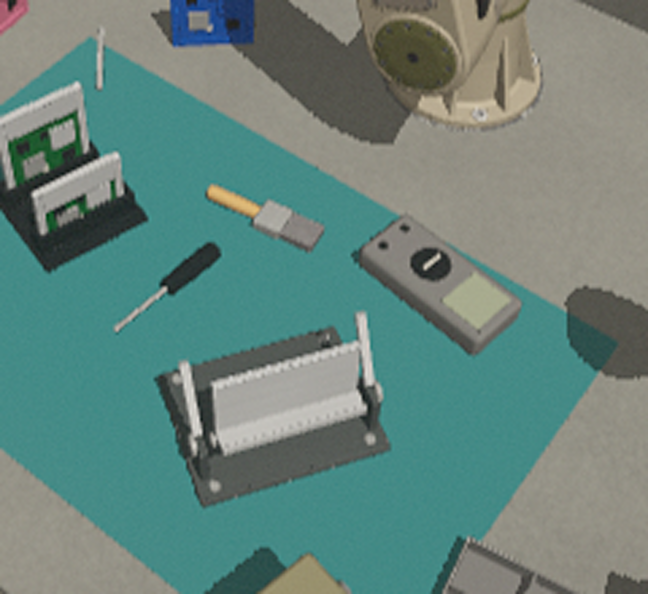

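The rows need all seven keys, so nothing moved; the view shows stand, rack and bystanders untouched. Candidates for the tall board, in scene pixels: pink (197,127), blue (278,132), short rack board (229,203), tall white-framed rack board (216,185). I choose the last, checked in crop c2.

Emit:
{"fn": "carry_out", "kwargs": {"motion": [{"jaw":-1,"tx":3.8,"ty":-3.05,"tz":0,"wx":0,"wy":0,"wz":0},{"jaw":-1,"tx":3.8,"ty":-3.05,"tz":0,"wx":0,"wy":0,"wz":0},{"jaw":-1,"tx":3.8,"ty":-3.05,"tz":0,"wx":0,"wy":0,"wz":0},{"jaw":-1,"tx":3.8,"ty":-3.05,"tz":0,"wx":0,"wy":0,"wz":0},{"jaw":-1,"tx":3.8,"ty":-3.05,"tz":0,"wx":0,"wy":0,"wz":0},{"jaw":-1,"tx":3.8,"ty":-3.05,"tz":0,"wx":0,"wy":0,"wz":0},{"jaw":-1,"tx":3.8,"ty":-3.05,"tz":0,"wx":0,"wy":0,"wz":0},{"jaw":-1,"tx":3.8,"ty":-3.05,"tz":0,"wx":0,"wy":0,"wz":0},{"jaw":-1,"tx":3.8,"ty":-3.05,"tz":0,"wx":0,"wy":0,"wz":0},{"jaw":-1,"tx":3.8,"ty":-3.05,"tz":0,"wx":0,"wy":0,"wz":0},{"jaw":-1,"tx":3.8,"ty":-3.05,"tz":0,"wx":0,"wy":0,"wz":0},{"jaw":-1,"tx":3.8,"ty":-3.05,"tz":0,"wx":0,"wy":0,"wz":0},{"jaw":-1,"tx":3.8,"ty":-3.05,"tz":0,"wx":0,"wy":0,"wz":0},{"jaw":-1,"tx":3.8,"ty":-3.05,"tz":0,"wx":0,"wy":0,"wz":0},{"jaw":-1,"tx":3.8,"ty":-3.05,"tz":0,"wx":0,"wy":0,"wz":0},{"jaw":-1,"tx":3.8,"ty":-3.05,"tz":0,"wx":0,"wy":0,"wz":0},{"jaw":-1,"tx":3.8,"ty":-3.05,"tz":0,"wx":0,"wy":0,"wz":0},{"jaw":-1,"tx":3.7,"ty":-3.05,"tz":0,"wx":0,"wy":0,"wz":0},{"jaw":-1,"tx":3.7,"ty":-3.05,"tz":0,"wx":0,"wy":0,"wz":0}]}}

```text
clock: 2.52
tcp_pos: [0.6841, 0.2279, 0.4042]
orientation: [0.0, 0.988, 0.156, -0.0]
wrist_force: [0.7, 0.2, 0.5]
finger_gap: -0.0002
```

Emit:
{"fn": "carry_out", "kwargs": {"motion": [{"jaw":-1,"tx":0,"ty":0,"tz":0,"wx":0,"wy":0,"wz":-8},{"jaw":-1,"tx":0,"ty":0,"tz":0,"wx":0,"wy":0,"wz":-8},{"jaw":-1,"tx":0,"ty":0,"tz":0,"wx":0,"wy":0,"wz":-8},{"jaw":-1,"tx":0,"ty":0,"tz":0,"wx":0,"wy":0,"wz":-8},{"jaw":-1,"tx":0,"ty":0,"tz":0,"wx":0,"wy":0,"wz":-7.7},{"jaw":-1,"tx":0,"ty":0,"tz":0,"wx":0,"wy":0,"wz":0}]}}

```text
clock: 3.28
tcp_pos: [0.6834, 0.2265, 0.4041]
orientation: [-0.0, 0.876, 0.482, -0.0]
wrist_force: [0.0, 0.6, 1.0]
finger_gap: -0.0
```

Run:
```python
from h import *
im=eyes.read_camera("scene");cv2.imwrite("pics/s2.png",cv2.resize(im[130:350,200:440],None,fx=2.7,fy=2.7,interpolation=cv2.INTER_CUBIC))
go(S(.08,0,0)+[0,0,.233],down(57.7))
```

```text
tcp [0.6834 0.2265 0.4042] j [ 0.2087  0.6238  0.531   1.4788 -0.0001  2.3461] F [-0.1183 -0.0689 -0.8042] gap -2.809163859152182e-06 clk 3.33
tool axes
 [[ 0.5368  0.8437 -0.0007]
 [ 0.8437 -0.5368 -0.0003]
 [-0.0006 -0.0005 -1.    ]]
shift cm [ 0.021  -0.0291 11.1194]
rotvec deg [-0.0274  0.0354 -0.1642]
```

View pics/s2.png

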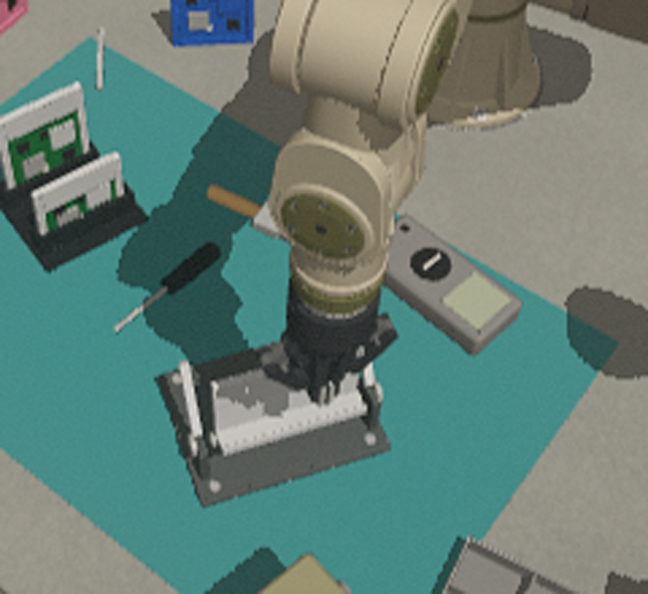

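Emit:
{"fn": "carry_out", "kwargs": {"motion": [{"jaw":-1,"tx":0,"ty":0,"tz":3.7,"wx":0,"wy":0,"wz":0},{"jaw":-1,"tx":0,"ty":0,"tz":3.7,"wx":0,"wy":0,"wz":0},{"jaw":-1,"tx":0,"ty":0,"tz":3.7,"wx":0,"wy":0,"wz":0},{"jaw":-1,"tx":-2,"ty":0,"tz":0,"wx":0,"wy":0,"wz":0},{"jaw":-1,"tx":-2,"ty":0,"tz":0,"wx":0,"wy":0,"wz":0},{"jaw":-1,"tx":-1.5,"ty":0,"tz":0,"wx":0,"wy":0,"wz":0},{"jaw":-1,"tx":-0.5,"ty":0,"tz":0,"wx":0,"wy":0,"wz":0},{"jaw":-1,"tx":-0.5,"ty":0,"tz":0,"wx":0,"wy":0,"wz":0},{"jaw":-1,"tx":-0.5,"ty":0,"tz":0,"wx":0,"wy":0,"wz":0},{"jaw":-1,"tx":-0.5,"ty":0,"tz":0,"wx":0,"wy":0,"wz":0}]}}

```text
clock: 4.58
tcp_pos: [0.6436, 0.1636, 0.2937]
orientation: [-0.0, 0.876, 0.483, 0.001]
wrist_force: [3.7, 3.5, -2.9]
finger_gap: 0.0003
```

Run:
```python
from h import *
im=eyes.read_camera("scene");cv2.imwrite("pics/s3.png",cv2.resize(im[200:340,240:380],None,fx=4.2,fy=4.2,interpolation=cv2.INTER_CUBIC))
go(S(-.026,0,0)+[0,0,.233],down(57.7))
```

```text
tcp [0.6435 0.1632 0.2936] j [0.1274 0.5319 0.1045 1.1423 0.0014 2.262 ] F [ 1.853   3.1082 -2.0039] gap -0.00015410800235110374 clk 4.62
tool axes
 [[ 0.5344  0.8452  0.0009]
 [ 0.8452 -0.5344  0.0015]
 [ 0.0018 -0.0001 -1.    ]]
shift cm [-3.0997 -0.036   0.0577]
rotvec deg [-0.003  -0.1012 -0.0044]
```

View pics/s3.png

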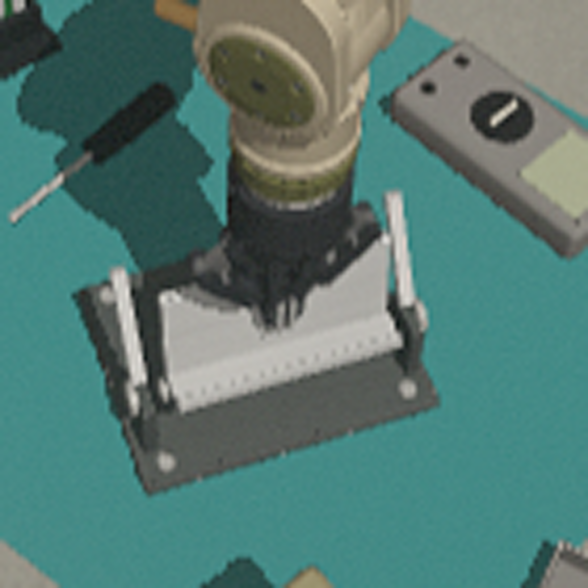

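Emit:
{"fn": "carry_out", "kwargs": {"motion": [{"jaw":-1,"tx":-0.5,"ty":0,"tz":0,"wx":0,"wy":0,"wz":0},{"jaw":-1,"tx":-0.5,"ty":0,"tz":0,"wx":0,"wy":0,"wz":0},{"jaw":-1,"tx":-0.5,"ty":0,"tz":0,"wx":0,"wy":0,"wz":0}]}}

```text
clock: 5.0
tcp_pos: [0.6367, 0.1526, 0.2937]
orientation: [-0.002, 0.875, 0.483, 0.003]
wrist_force: [7.3, 10.8, -4.9]
finger_gap: -0.0001
```

Emit:
{"fn": "carry_out", "kwargs": {"motion": [{"jaw":-1,"tx":-0.5,"ty":0,"tz":0,"wx":0,"wy":0,"wz":0},{"jaw":-1,"tx":-0.5,"ty":0,"tz":0,"wx":0,"wy":0,"wz":0},{"jaw":-1,"tx":-0.5,"ty":0,"tz":0,"wx":0,"wy":0,"wz":0},{"jaw":-1,"tx":0,"ty":0,"tz":0,"wx":0,"wy":0,"wz":0}]}}

```text
clock: 5.5
tcp_pos: [0.6287, 0.1395, 0.2946]
orientation: [-0.001, 0.876, 0.483, 0.003]
wrist_force: [5.7, 8.7, -0.7]
finger_gap: 0.0001
```

Run:
```python
from h import *
for n in("scene","top"):
    im=eyes.read_camera(n);y,x=(200,240) if n=="scene" else (110,180)
    cv2.imwrite(f"pics/{n}4raw.png",im)
    cv2.imwrite(f"pics/{n}4.png",cv2.resize(im[y:y+120,x:x+140],None,fx=5,fy=5,interpolation=cv2.INTER_CUBIC))
go(S(-.026,0,0)+[0,0,.233],down(57.7))
```

```text
tcp [0.6288 0.1396 0.2946] j [0.0931 0.4916 0.0406 1.1143 0.0045 2.2262] F [ 5.3882  9.2444 -1.0984] gap -0.0002134802490524866 clk 5.6
tool axes
 [[ 0.5331  0.846   0.005 ]
 [ 0.846  -0.5331  0.005 ]
 [ 0.0069  0.0016 -1.    ]]
shift cm [-0.3205 -0.0557  0.1542]
rotvec deg [ 0.0922 -0.3956  0.0828]
```

View pics/scene4.png

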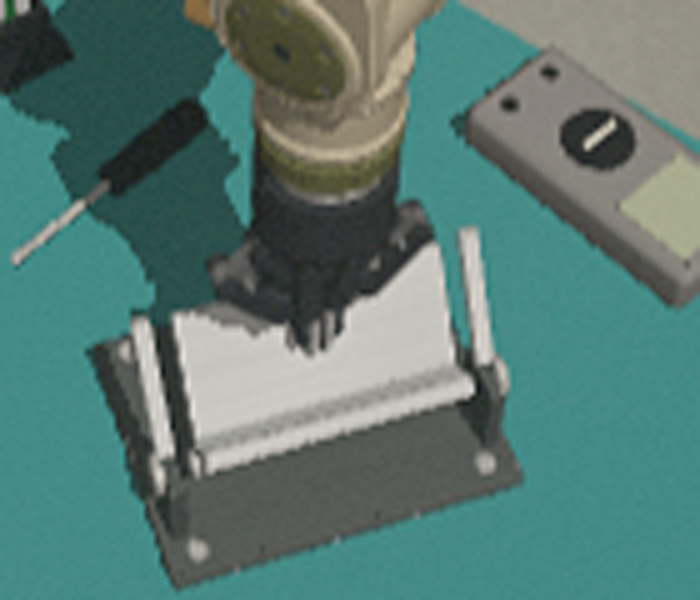

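Emit:
{"fn": "carry_out", "kwargs": {"motion": [{"jaw":-1,"tx":-0.4,"ty":0,"tz":0,"wx":0,"wy":0,"wz":0},{"jaw":-1,"tx":-0.4,"ty":0,"tz":0,"wx":0,"wy":0,"wz":0},{"jaw":-1,"tx":0,"ty":0,"tz":0,"wx":0,"wy":0,"wz":0},{"jaw":-1,"tx":0,"ty":0,"tz":0,"wx":0,"wy":0,"wz":0}]}}

```text
clock: 6.1
tcp_pos: [0.6246, 0.1328, 0.2949]
orientation: [-0.001, 0.876, 0.483, 0.004]
wrist_force: [4.6, 7.7, 0.4]
finger_gap: -0.0001
```

Run:
```python
from h import *
im=eyes.read_camera("scene");cv2.imwrite("pics/scene5raw.png",im)
go(S(-.026,0,0)+[0,0,.233],down(57.7))
```

```text
tcp [0.6245 0.1328 0.2949] j [0.083  0.4808 0.024  1.1081 0.0041 2.2163] F [ 4.6441  9.1452 -0.2072] gap -0.0002779328215315765 clk 6.15
tool axes
 [[ 0.5332  0.846   0.0055]
 [ 0.846  -0.5332  0.0046]
 [ 0.0068  0.0022 -1.    ]]
shift cm [ 0.4836 -0.0655  0.1893]
rotvec deg [ 0.1241 -0.3907  0.0766]
```

Emit:
{"fn": "carry_out", "kwargs": {"motion": [{"jaw":-1,"tx":1,"ty":0,"tz":0,"wx":0,"wy":0,"wz":0},{"jaw":-1,"tx":2,"ty":0,"tz":0,"wx":0,"wy":0,"wz":0},{"jaw":-1,"tx":3,"ty":0,"tz":0,"wx":0,"wy":0,"wz":0},{"jaw":-1,"tx":3,"ty":0,"tz":-3,"wx":0,"wy":0,"wz":0},{"jaw":-1,"tx":0,"ty":4,"tz":-4,"wx":0,"wy":0,"wz":0},{"jaw":-1,"tx":0,"ty":5,"tz":-3,"wx":0,"wy":0,"wz":0},{"jaw":-1,"tx":0,"ty":5,"tz":-1,"wx":0,"wy":0,"wz":0},{"jaw":-1,"tx":0,"ty":5,"tz":0,"wx":0,"wy":0,"wz":0}]}}

```text
clock: 7.15
tcp_pos: [0.8213, 0.104, 0.4007]
orientation: [0.003, 0.876, 0.482, 0.006]
wrist_force: [43.1, 4.6, 69.7]
finger_gap: -0.0003
```

Run:
```python
from h import *
for n in("scene","top"):
    im=eyes.read_camera(n);y,x=(215,245) if n=="scene" else (110,180)
    cv2.imwrite(f"pics/{n}6raw.png",im)
    cv2.imwrite(f"pics/{n}6.png",cv2.resize(im[y:y+110,x:x+120],None,fx=6,fy=5.4,interpolation=cv2.INTER_CUBIC))
go(S(-.026,0,0)+[0,0,.233],down(57.7))
```

```text
tcp [0.8215 0.1004 0.3832] j [ 0.025   1.0217  1.2495  1.8168 -0.0015  2.1648] F [ 4.0118  0.4695 -3.895 ] gap 0.00011908155140652059 clk 7.25
tool axes
 [[ 0.5387  0.8423 -0.0181]
 [ 0.8424 -0.5388 -0.0019]
 [-0.0114 -0.0143 -0.9998]]
shift cm [ -7.2959 -18.2769   9.3644]
rotvec deg [-0.8186  0.6502 -0.2999]
```

View pics/scene6.png

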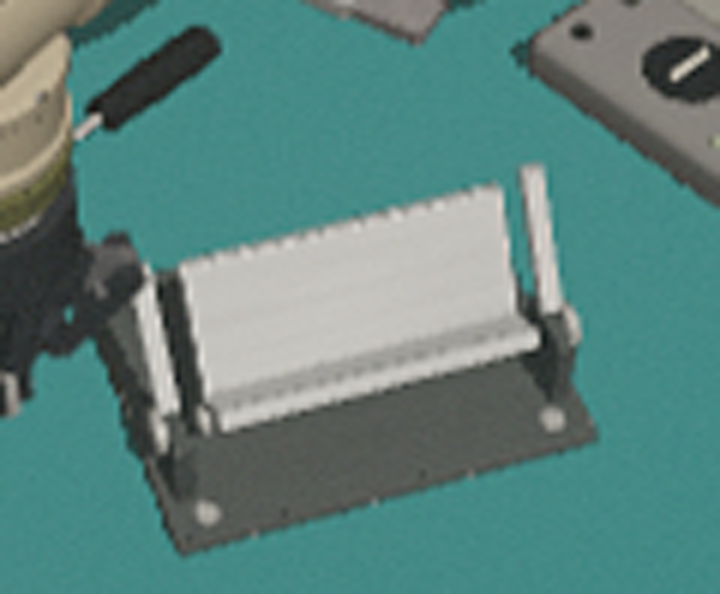

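View pics/top6.png

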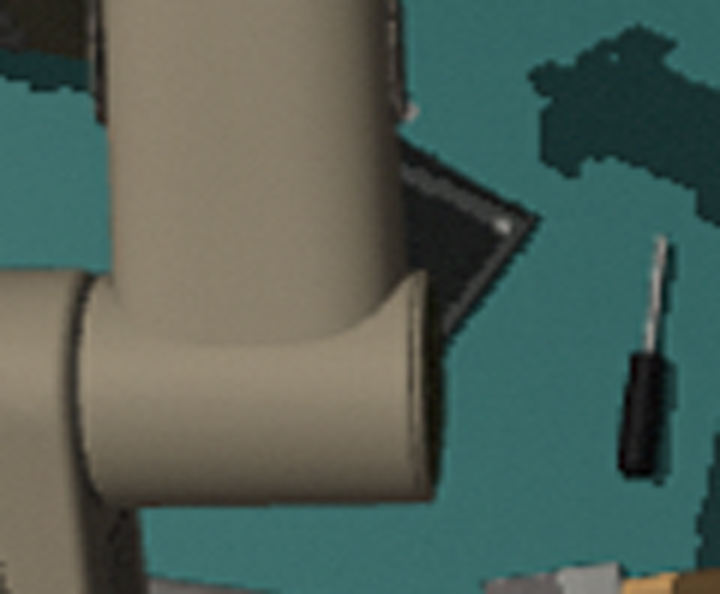

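```bash
cat >> h.py <<'E'
from scipy.optimize import brentq
def platebound(im,c0,c1,r0=225,r1=275):
    # upper silhouette of plate in scene: subpixel row where red channel crosses midway, per column
    R=im[:,:,2].astype(float);out=[]
    for u in range(c0,c1):
        col=R[r0:r1,u];hi=np.where(col>140)[0]
        if len(hi)==0: continue
        k=hi[0]
        if k==0: continue
        a,b=col[k-1],col[k];lv=110.
        # walk to crossing
        j=k
        while j>0 and col[j-1]>lv: j-=1
        if j==0: continue
        a,b=col[j-1],col[j];out.append((u,r0+j-1+(lv-a)/(b-a)))
    return np.array(out)
def upper(th,pts_u):
    E=[]
    for x in(-.004,.004):
        p,q=proj("scene",B(th,x,-.08,.095)),proj("scene",B(th,x,.08,.095))
        E.append(p[1]+(np.asarray(pts_u)-p[0])*(q[1]-p[1])/(q[0]-p[0]))
    return np.minimum(*E)
def theta(pts):
    pts=np.asarray(pts);v=np.polyfit(pts[:,0],pts[:,1],1);res=pts[:,1]-np.polyval(v,pts[:,0])
    k=np.abs(res)<1; pts=pts[k]
    f=lambda th:np.mean(upper(th,pts[:,0])-pts[:,1])
    return brentq(f,-30,65),len(pts),np.std(pts[:,1]-upper(brentq(f,-30,65),pts[:,0]))
E
python3 - <<'E'
from h import *
a=cv2.imread("pics/scene0.png");b=cv2.imread("pics/scene6raw.png")
pa=platebound(a,283,328,248,285);pb=platebound(b,278,326,238,275)
print(theta(pa),theta(pb))
print(pb[::6])
# strut tips expected and local red picture
for y in(-.098,.098): 
    print("strut tip exp",proj("scene",B(30,0,y,.097)),[proj("scene",B(30,sx*.005,y,.097)) for sx in(-1,1)])
print([ (k,upper(k,np.array([300]))[0]) for k in(20,25,30,35)])
E
```

```text
(5.850837791897861, 44, np.float64(0.22343096701976053)) (27.24477667279165, 48, np.float64(0.20306764474123387))
[[278.     261.7031]
 [284.     260.2955]
 [290.     258.5893]
 [296.     256.7368]
 [302.     255.2615]
 [308.     253.6897]
 [314.     251.7167]
 [320.     250.2419]]
strut tip exp [267.2501 264.4627] [array([266.8087, 263.6903]), array([267.6949, 265.241 ])]
strut tip exp [332.4123 245.6825] [array([331.748 , 245.0035]), array([333.0814, 246.3666])]
[(20, np.float64(258.18140107086555)), (25, np.float64(256.44810152697823)), (30, np.float64(254.96628827922092)), (35, np.float64(253.74302807206828))]
```

Emit:
{"fn": "carry_out", "kwargs": {"motion": [{"jaw":-1,"tx":-3,"ty":0,"tz":-2,"wx":0,"wy":0,"wz":0},{"jaw":-1,"tx":-3,"ty":-3,"tz":0,"wx":0,"wy":0,"wz":0},{"jaw":-1,"tx":-2,"ty":0,"tz":0,"wx":0,"wy":0,"wz":0}]}}

```text
clock: 7.62
tcp_pos: [0.7593, 0.0555, 0.4185]
orientation: [0.001, 0.876, 0.483, 0.002]
wrist_force: [0.3, 0.0, 0.6]
finger_gap: 0.0005
```

Emit:
{"fn": "carry_out", "kwargs": {"motion": [{"jaw":-1,"tx":-4,"ty":0,"tz":0,"wx":0,"wy":0,"wz":0},{"jaw":-1,"tx":-5,"ty":-0.5,"tz":0,"wx":0,"wy":0,"wz":0},{"jaw":-1,"tx":-5,"ty":-0.5,"tz":0,"wx":0,"wy":0,"wz":0},{"jaw":-1,"tx":-5,"ty":-0.5,"tz":0,"wx":0,"wy":0,"wz":0},{"jaw":-1,"tx":-5,"ty":-1,"tz":0,"wx":0,"wy":0,"wz":0},{"jaw":-1,"tx":-3,"ty":-1,"tz":0,"wx":0,"wy":0,"wz":0}]}}

```text
clock: 8.38
tcp_pos: [0.5865, -0.1559, 0.4184]
orientation: [0.003, 0.876, 0.482, 0.004]
wrist_force: [0.5, 0.4, 0.5]
finger_gap: -0.0001
```

Run:
```python
from h import *
for n in("scene","top"):
    im=eyes.read_camera(n);y,x=(215,245) if n=="scene" else (115,185)
    cv2.imwrite(f"pics/{n}7raw.png",im)
    cv2.imwrite(f"pics/{n}7.png",cv2.resize(im[y:y+100,x:x+110],None,fx=6,fy=6,interpolation=cv2.INTER_NEAREST))
go(S(-.026,0,0)+[0,0,.233],down(57.7))
```

```text
tcp [ 0.586  -0.1561  0.4187] j [-0.3934  0.3679  0.158   1.3514  0.0033  1.745 ] F [-0.1469 -0.3399  0.4824] gap 2.30502194942577e-05 clk 8.47
tool axes
 [[ 0.5376  0.8432  0.01  ]
 [ 0.8432 -0.5376 -0.0006]
 [ 0.0049  0.0087 -0.9999]]
shift cm [ 26.8562 -12.4633  12.5975]
rotvec deg [ 0.5016 -0.2787 -0.2199]
```

View pics/scene7.png

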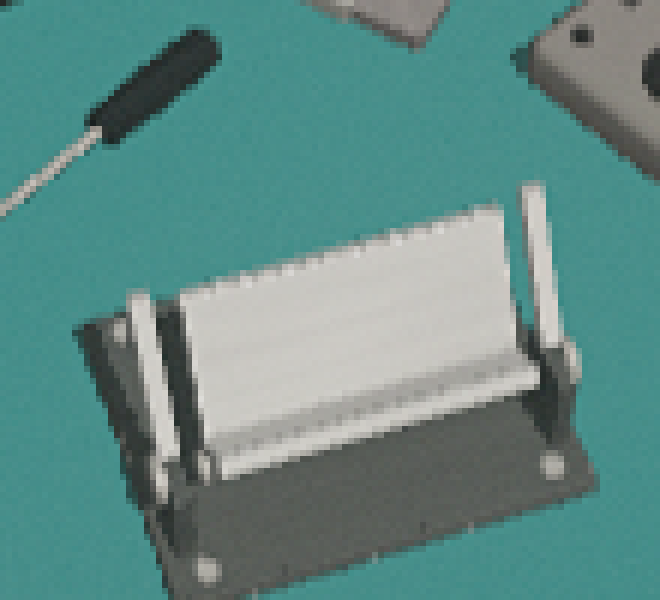

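View pics/top7.png

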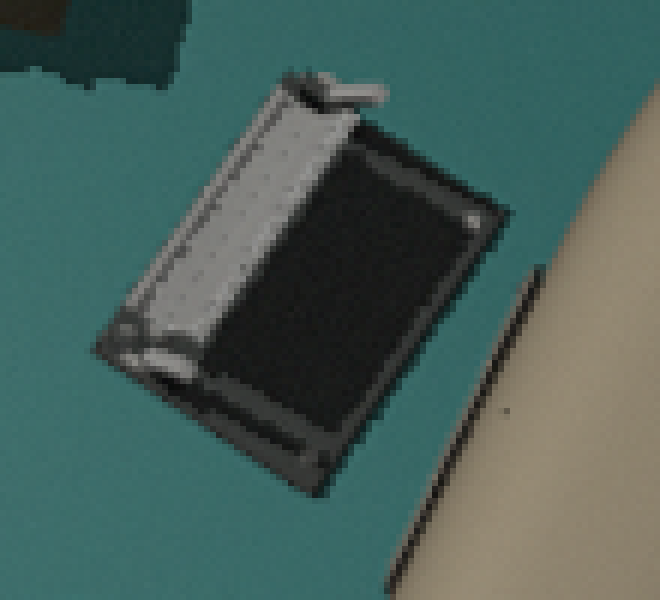

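Run:
```python
from h import *
im=cv2.imread("pics/scene7raw.png");tp=cv2.imread("pics/top7raw.png")
print("abs scene theta",theta(platebound(im,278,326,238,275)))
# strut tip upper boundary in scene (columns of strut)
for nm,c0,c1,r0,r1,y in(("L",267,270,255,285,-.098),("R",332,336,235,265,.098)):
    p=platebound(im,c0,c1,r0,r1);print(nm,p)
    print("  exp corners",[np.round(proj("scene",B(30,x,y+dy,.097)),2) for x in(-.005,.005) for dy in(-.004,.004)])
# top view: plate lower-right edge: per row rightmost crossing of red
R=tp[:,:,2].astype(float);pts=[]
for v in range(138,170):
    row=R[v,195:260];hi=np.where(row>95)[0]
    k=hi[-1]
    # take the run containing plate: last index of first long run
    d=np.split(hi,np.where(np.diff(hi)>1)[0]+1);run=max(d,key=len);k=run[-1]
    lv=75;j=k
    while row[j+1]>lv:j+=1
    pts.append((195+j+(row[j]-lv)/(row[j]-row[j+1]),v))
pts=np.array(pts);f=np.polyfit(pts[:,1],pts[:,0],1);r=pts[:,0]-np.polyval(f,pts[:,1]);k=abs(r)<.7;pts=pts[k];print("top n",k.sum(),f)
def right(th,v,z=.095):
    E=[]
    for x in(-.004,.004):
        p,q=proj("top",B(th,x,-.08,z)),proj("top",B(th,x,.08,z));E.append(p[0]+(v-p[1])*(q[0]-p[0])/(q[1]-p[1]))
    return np.maximum(*E)
g=lambda th:np.mean(right(th,pts[:,1])-pts[:,0]);print("abs top theta",brentq(g,-20,60),[round(g(t),2) for t in(20,25,30,35)])
for y in(-.098,.098): print("top strut exp corners",[np.round(proj("top",B(30,x,y+dy,.097)),2) for x in(-.005,.005) for dy in(-.004,.004)])
print("obs tips rough: upper",185+388/6,115+95/6,"lower",185+197/6,115+370/6)
cv2.imwrite("pics/tz.png",np.hstack([cv2.resize(tp[122:142,230:255],None,fx=16,fy=16,interpolation=0),cv2.resize(tp[165:185,200:225],None,fx=16,fy=16,interpolation=0)]))
```

```text
abs scene theta (27.48395249279927, 48, np.float64(0.19735404508694684))
L [[267.     262.9375]
 [268.     262.7368]
 [269.     263.0429]]
  exp corners [array([265.44, 264.08]), array([268.18, 263.3 ]), array([266.31, 265.64]), array([269.07, 264.84])]
R [[332.     244.9756]
 [333.     244.6935]
 [334.     244.5192]
 [335.     245.15  ]]
  exp corners [array([330.46, 245.37]), array([333.03, 244.63]), array([331.79, 246.74]), array([334.37, 245.99])]
top n 32 [ -0.7023 339.0009]
abs top theta 26.987972708843895 [np.float64(-4.06), np.float64(-1.14), np.float64(1.7), np.float64(4.45)]
top strut exp corners [array([249.68, 129.78]), array([248.41, 131.63]), array([247.49, 128.01]), array([246.22, 129.87])]
top strut exp corners [array([218.03, 176.01]), array([216.71, 177.93]), array([215.71, 174.35]), array([214.38, 176.28])]
obs tips rough: upper 249.66666666666669 130.83333333333334 lower 217.83333333333334 176.66666666666666
```

View pics/tz.png

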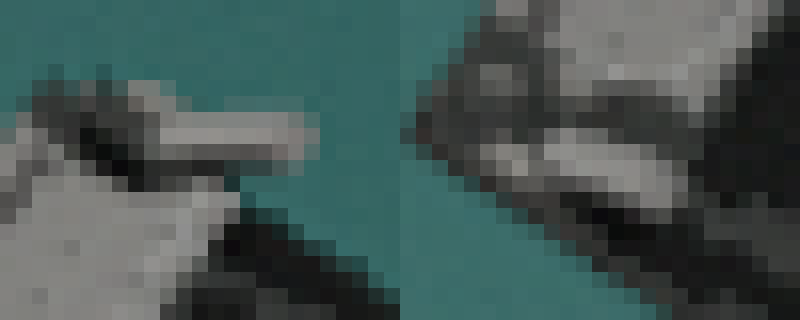

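Emit:
{"fn": "carry_out", "kwargs": {"motion": [{"jaw":-1,"tx":4.7,"ty":-1.55,"tz":0,"wx":0,"wy":0,"wz":0},{"jaw":-1,"tx":4.7,"ty":-1.55,"tz":0,"wx":0,"wy":0,"wz":0},{"jaw":-1,"tx":4.7,"ty":-1.55,"tz":0,"wx":0,"wy":0,"wz":0},{"jaw":-1,"tx":4.7,"ty":-1.55,"tz":0,"wx":0,"wy":0,"wz":0},{"jaw":-1,"tx":4.7,"ty":-1.55,"tz":0,"wx":0,"wy":0,"wz":0},{"jaw":-1,"tx":4.7,"ty":-1.55,"tz":0,"wx":0,"wy":0,"wz":0},{"jaw":-1,"tx":4.7,"ty":-1.55,"tz":0,"wx":0,"wy":0,"wz":0},{"jaw":-1,"tx":4.6,"ty":-1.6,"tz":0,"wx":0,"wy":0,"wz":0},{"jaw":-1,"tx":0,"ty":0,"tz":0,"wx":0.5,"wy":-0.3,"wz":-0.2},{"jaw":-1,"tx":0,"ty":0,"tz":0,"wx":0,"wy":0,"wz":0}]}}

```text
clock: 9.72
tcp_pos: [0.6834, 0.2299, 0.4185]
orientation: [-0.0, 0.875, 0.484, -0.0]
wrist_force: [0.9, -1.3, -0.7]
finger_gap: -0.0003
```

Run:
```python
from h import *
im=cv2.imread("pics/scene5raw.png")
for a,b in((276,288),(318,325)):
  try: print("held theta img",theta(platebound(im,a,b,235,275)))
  except Exception as e: print(e)
go(S(.08,0,0)+[0,0,.233],down(57.7))
```

```text
held theta img (31.428606136692277, 12, np.float64(0.6555753941191677))
held theta img (29.70969510956948, 7, np.float64(1.0240328681567357))
tcp [0.6834 0.2299 0.4185] j [0.2133 0.6283 0.5737 1.5166 0.0006 2.3434] F [ 0.8786 -1.3114 -0.7295] gap -0.0003148152528950062 clk 9.72
tool axes
 [[ 0.5306  0.8476 -0.0005]
 [ 0.8476 -0.5306  0.0005]
 [ 0.0001 -0.0007 -1.    ]]
shift cm [-0.2749  0.1587 12.5538]
rotvec deg [-0.0383 -0.0074  0.2529]
```

Emit:
{"fn": "carry_out", "kwargs": {"motion": [{"jaw":-1,"tx":0,"ty":0.15,"tz":4.2,"wx":0,"wy":0,"wz":0},{"jaw":-1,"tx":0,"ty":0,"tz":4.2,"wx":0,"wy":0,"wz":0},{"jaw":-1,"tx":0,"ty":0,"tz":4.15,"wx":0,"wy":0,"wz":0.25},{"jaw":-1,"tx":-3,"ty":0,"tz":0,"wx":0,"wy":0,"wz":0},{"jaw":-1,"tx":-3,"ty":0,"tz":0,"wx":0,"wy":0,"wz":0},{"jaw":-1,"tx":-2,"ty":0,"tz":0,"wx":0,"wy":0,"wz":0},{"jaw":-1,"tx":-1,"ty":0,"tz":0,"wx":0,"wy":0,"wz":0},{"jaw":-1,"tx":-0.5,"ty":0,"tz":0,"wx":0,"wy":0,"wz":0},{"jaw":-1,"tx":-0.5,"ty":0,"tz":0,"wx":0,"wy":0,"wz":0},{"jaw":-1,"tx":-0.5,"ty":0,"tz":0,"wx":0,"wy":0,"wz":0},{"jaw":-1,"tx":-0.5,"ty":0,"tz":0,"wx":0,"wy":0,"wz":0},{"jaw":-1,"tx":-0.5,"ty":0,"tz":0,"wx":0,"wy":0,"wz":0},{"jaw":-1,"tx":0,"ty":0,"tz":0,"wx":0,"wy":0,"wz":0},{"jaw":-1,"tx":0,"ty":0,"tz":0,"wx":0,"wy":0,"wz":0}]}}

```text
clock: 11.48
tcp_pos: [0.6244, 0.1331, 0.2943]
orientation: [-0.001, 0.876, 0.483, 0.003]
wrist_force: [4.8, 8.0, 0.6]
finger_gap: 0.0002
```

Run:
```python
from h import *
go(S(-.035,0,0)+[0,0,.235],down(57.7))
```

```text
tcp [0.6244 0.1331 0.2943] j [0.0834 0.4814 0.0235 1.1079 0.005  2.2171] F [4.8462 8.0097 0.594 ] gap 0.0002461312195995231 clk 11.47
tool axes
 [[ 0.5337  0.8457  0.0046]
 [ 0.8457 -0.5337  0.0054]
 [ 0.0071  0.001  -1.    ]]
shift cm [-0.4348 -0.0376 -0.0695]
rotvec deg [ 0.0575 -0.4055  0.0456]
```

Same place as last push; push 4.3 mm further, then let go and retreat.

Emit:
{"fn": "carry_out", "kwargs": {"motion": [{"jaw":-1,"tx":-0.45,"ty":0,"tz":0,"wx":0,"wy":0,"wz":0},{"jaw":-1,"tx":0,"ty":0,"tz":0,"wx":0,"wy":0,"wz":0},{"jaw":-1,"tx":0,"ty":0,"tz":0,"wx":0,"wy":0,"wz":0}]}}

```text
clock: 11.85
tcp_pos: [0.6222, 0.1294, 0.2944]
orientation: [-0.001, 0.876, 0.483, 0.004]
wrist_force: [5.5, 8.2, 1.5]
finger_gap: 0.0
```

Emit:
{"fn": "carry_out", "kwargs": {"motion": [{"jaw":-1,"tx":1,"ty":0,"tz":0,"wx":0,"wy":0,"wz":0},{"jaw":-1,"tx":2,"ty":0,"tz":0,"wx":0,"wy":0,"wz":0},{"jaw":-1,"tx":3,"ty":0,"tz":0,"wx":0,"wy":0,"wz":0},{"jaw":-1,"tx":2,"ty":0,"tz":-3,"wx":0,"wy":0,"wz":0},{"jaw":-1,"tx":0,"ty":0,"tz":-5,"wx":0,"wy":0,"wz":0},{"jaw":-1,"tx":-3,"ty":0,"tz":-4,"wx":0,"wy":0,"wz":0},{"jaw":-1,"tx":-5,"ty":0,"tz":0,"wx":0,"wy":0,"wz":0},{"jaw":-1,"tx":-5,"ty":0,"tz":0,"wx":0,"wy":0,"wz":0},{"jaw":-1,"tx":-5,"ty":0,"tz":0,"wx":0,"wy":0,"wz":0},{"jaw":-1,"tx":-5,"ty":0,"tz":0,"wx":0,"wy":0,"wz":0},{"jaw":-1,"tx":-5,"ty":0,"tz":0,"wx":0,"wy":0,"wz":0},{"jaw":-1,"tx":-5,"ty":0,"tz":0,"wx":0,"wy":0,"wz":0},{"jaw":-1,"tx":-5,"ty":0,"tz":0,"wx":0,"wy":0,"wz":0}]}}

```text
clock: 13.48
tcp_pos: [0.4589, -0.127, 0.413]
orientation: [-0.0, 0.876, 0.482, -0.0]
wrist_force: [1.0, -0.3, 0.3]
finger_gap: -0.0002
```

```bash
cat >> h.py <<'E'
def right(th,v,z=.095):
    E=[]
    for x in(-.004,.004):
        p,q=proj("top",B(th,x,-.08,z)),proj("top",B(th,x,.08,z));E.append(p[0]+(v-p[1])*(q[0]-p[0])/(q[1]-p[1]))
    return np.maximum(*E)
def topth(tp):
    R=tp[:,:,2].astype(float);pts=[]
    for v in range(138,168):
        row=R[v,195:260];hi=np.where(row>95)[0]
        d=np.split(hi,np.where(np.diff(hi)>1)[0]+1);j=max(d,key=len)[-1]
        while row[j+1]>75:j+=1
        pts.append((195+j+(row[j]-75)/(row[j]-row[j+1]),v))
    pts=np.array(pts);f=np.polyfit(pts[:,1],pts[:,0],1);k=abs(pts[:,0]-np.polyval(f,pts[:,1]))<.7;pts=pts[k]
    return brentq(lambda th:np.mean(right(th,pts[:,1])-pts[:,0]),-20,60),k.sum(),f
E
python3 - <<'E'
from h import *
im=eyes.read_camera("scene");tp=eyes.read_camera("top");cv2.imwrite("pics/scene8raw.png",im);cv2.imwrite("pics/top8raw.png",tp)
cv2.imwrite("pics/m8.png",np.hstack([cv2.resize(im[215:305,245:345],None,fx=4,fy=5,interpolation=cv2.INTER_CUBIC),cv2.resize(tp[115:205,185:285],None,fx=4,fy=5,interpolation=cv2.INTER_CUBIC)]))
print(theta(platebound(im,278,326,238,275)),topth(tp))
go([.5279,-.3103,.41],down(163.8))
E
```

```text
(29.90056746722126, 48, np.float64(0.18384505816673058)) (29.34659173302254, np.int64(30), array([ -0.7034, 340.4907]))
tcp [ 0.458  -0.1288  0.413 ] j [-0.4428  0.1194 -0.1801  1.2729 -0.0011  1.6981] F [0.5068 0.0746 0.1215] gap 0.0001834992822973881 clk 13.57
tool axes
 [[ 0.5397  0.8419 -0.0019]
 [ 0.8419 -0.5397 -0.0003]
 [-0.0013 -0.0014 -1.    ]]
shift cm [-11.5075  15.6819   0.2967]
rotvec deg [  -0.1244   -0.0235 -106.4635]
```

View pics/m8.png

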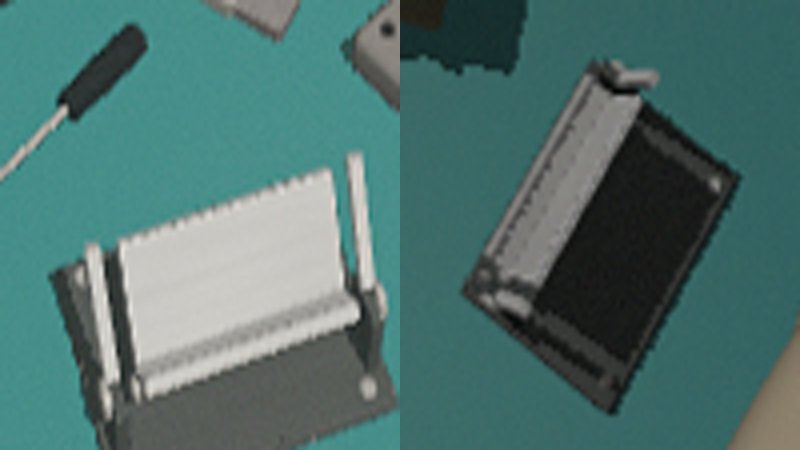

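Emit:
{"fn": "carry_out", "kwargs": {"motion": [{"jaw":0.2,"tx":-2.9,"ty":3.9,"tz":0,"wx":0,"wy":0,"wz":0},{"jaw":0.2,"tx":-2.9,"ty":3.9,"tz":0,"wx":0,"wy":0,"wz":0},{"jaw":0.2,"tx":-2.9,"ty":3.9,"tz":0,"wx":0,"wy":0,"wz":0},{"jaw":0.2,"tx":-2.8,"ty":4,"tz":0,"wx":0,"wy":0,"wz":0},{"jaw":0.2,"tx":0,"ty":0,"tz":0,"wx":0,"wy":0,"wz":-9.7},{"jaw":0.2,"tx":0,"ty":0,"tz":0,"wx":0,"wy":0,"wz":-9.7},{"jaw":0.2,"tx":0,"ty":0,"tz":0,"wx":0,"wy":0,"wz":-9.7},{"jaw":0.2,"tx":0,"ty":0,"tz":0,"wx":0,"wy":0,"wz":-9.7},{"jaw":0.2,"tx":0,"ty":0,"tz":0,"wx":0,"wy":0,"wz":-9.7},{"jaw":0.2,"tx":0,"ty":0,"tz":0,"wx":0,"wy":0,"wz":-9.7},{"jaw":0.2,"tx":0,"ty":0,"tz":0,"wx":0,"wy":0,"wz":-9.7},{"jaw":0.2,"tx":0,"ty":0,"tz":0,"wx":0,"wy":0,"wz":-9.7},{"jaw":0.2,"tx":0,"ty":0,"tz":0,"wx":0,"wy":0,"wz":-9.7},{"jaw":0.2,"tx":0,"ty":0,"tz":0,"wx":0,"wy":0,"wz":-9.7},{"jaw":0.2,"tx":0,"ty":0,"tz":0,"wx":0,"wy":0,"wz":-9.5},{"jaw":0.2,"tx":0,"ty":0,"tz":0,"wx":0,"wy":0,"wz":0}]}}

```text
clock: 15.58
tcp_pos: [0.5315, -0.3066, 0.4125]
orientation: [-0.001, 0.139, 0.99, 0.001]
wrist_force: [-0.3, -0.8, 0.4]
finger_gap: 0.0516
```

Run:
```python
from h import *
go([.5279,-.3103,.295],down(163.8))
im=eyes.read_camera("scene");cv2.imwrite("pics/s9.png",cv2.resize(im[120:260,150:310],None,fx=4,fy=4,interpolation=cv2.INTER_CUBIC))
```

```text
tcp [ 0.5315 -0.3066  0.4125] j [-0.6541  0.3895  0.1744  1.3574  0.0005 -0.3762] F [-0.295  -0.8202  0.4197] gap 0.051649997507039816 clk 15.57
tool axes
 [[-0.9616  0.2744 -0.001 ]
 [ 0.2744  0.9616  0.0014]
 [ 0.0014  0.0011 -1.    ]]
shift cm [ 0.2313 -0.4658 11.7461]
rotvec deg [ 0.0631 -0.0789  0.2754]
```

View pics/s9.png

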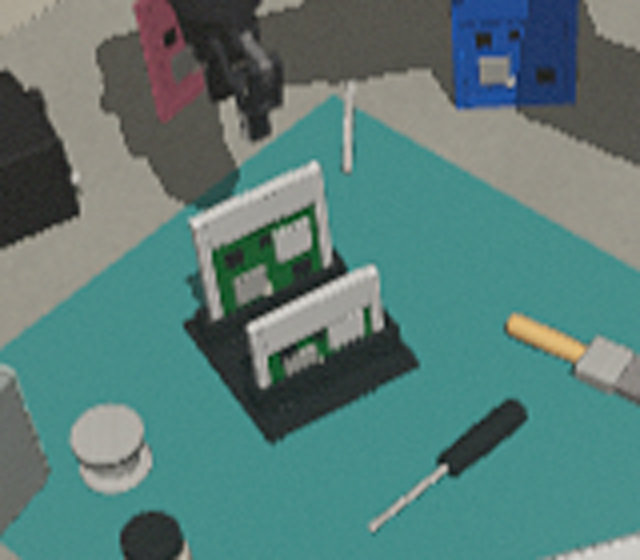

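Emit:
{"fn": "carry_out", "kwargs": {"motion": [{"jaw":0.2,"tx":0.23,"ty":-0.47,"tz":0,"wx":0,"wy":0,"wz":0.3},{"jaw":0.2,"tx":0,"ty":0,"tz":4,"wx":0,"wy":0,"wz":0},{"jaw":0.2,"tx":0,"ty":0,"tz":3.5,"wx":0,"wy":0,"wz":0},{"jaw":0.2,"tx":0,"ty":0,"tz":2.5,"wx":0,"wy":0,"wz":0},{"jaw":0.2,"tx":0,"ty":0,"tz":1.7,"wx":0,"wy":0,"wz":0},{"jaw":0.2,"tx":0,"ty":0,"tz":0,"wx":0,"wy":0,"wz":0}]}}

```text
clock: 16.38
tcp_pos: [0.5269, -0.3107, 0.2943]
orientation: [-0.002, 0.141, 0.99, 0.001]
wrist_force: [-0.3, 0.5, -0.1]
finger_gap: 0.0509
```

Run:
```python
from h import *
go([.5279,-.3103,.295],down(163.8))
im=eyes.read_camera("scene");cv2.imwrite("pics/s10.png",cv2.resize(im[140:240,170:290],None,fx=5,fy=5,interpolation=cv2.INTER_CUBIC))
```

```text
tcp [ 0.5269 -0.3107  0.2943] j [-0.6641  0.4367 -0.0477  1.0906  0.0006 -0.3803] F [-0.3294  0.4734 -0.1216] gap 0.05089536309774619 clk 16.38
tool axes
 [[-0.96    0.28   -0.0029]
 [ 0.28    0.96    0.0031]
 [ 0.0037  0.0021 -1.    ]]
shift cm [-0.0815  0.0694 -0.0743]
rotvec deg [ 0.1218 -0.2094 -0.0587]
```

View pics/s10.png

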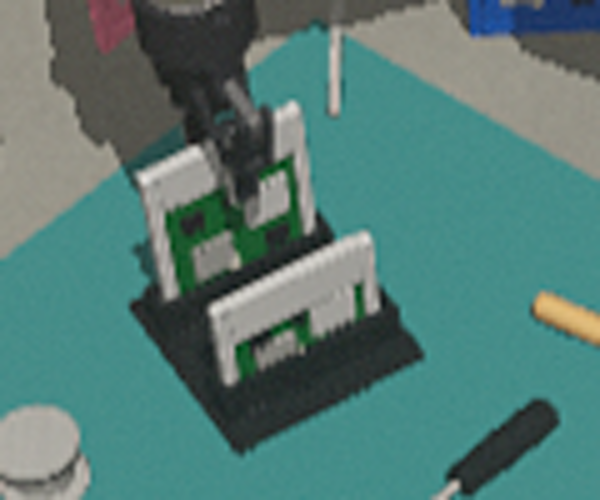

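Emit:
{"fn": "carry_out", "kwargs": {"motion": [{"jaw":-1,"tx":0,"ty":0,"tz":0,"wx":0,"wy":0,"wz":0},{"jaw":-1,"tx":0,"ty":0,"tz":0,"wx":0,"wy":0,"wz":0},{"jaw":-1,"tx":0,"ty":0,"tz":0,"wx":0,"wy":0,"wz":0},{"jaw":-1,"tx":0,"ty":0,"tz":0,"wx":0,"wy":0,"wz":0},{"jaw":-1,"tx":0,"ty":0,"tz":0,"wx":0,"wy":0,"wz":0},{"jaw":-1,"tx":0,"ty":0,"tz":0,"wx":0,"wy":0,"wz":0}], "force": 60}}

```text
clock: 17.18
tcp_pos: [0.528, -0.3111, 0.2969]
orientation: [0.001, 0.141, 0.99, 0.0]
wrist_force: [0.4, 1.2, 6.1]
finger_gap: 0.0094
```

Emit:
{"fn": "carry_out", "kwargs": {"motion": [{"jaw":-1,"tx":0,"ty":0,"tz":-1,"wx":0,"wy":0,"wz":0},{"jaw":-1,"tx":0,"ty":0,"tz":-2,"wx":0,"wy":0,"wz":0},{"jaw":-1,"tx":0,"ty":0,"tz":-3,"wx":0,"wy":0,"wz":0},{"jaw":-1,"tx":0,"ty":0,"tz":-4,"wx":0,"wy":0,"wz":0},{"jaw":-1,"tx":0,"ty":0,"tz":-4,"wx":0,"wy":0,"wz":0},{"jaw":-1,"tx":0,"ty":0,"tz":0,"wx":0,"wy":0,"wz":0}]}}

```text
clock: 17.92
tcp_pos: [0.528, -0.3115, 0.4396]
orientation: [0.002, 0.141, 0.99, -0.001]
wrist_force: [0.4, -0.9, -1.9]
finger_gap: 0.009
```

Run:
```python
from h import *
im=eyes.read_camera("scene");tp=eyes.read_camera("top");cv2.imwrite("pics/scene11raw.png",im);cv2.imwrite("pics/top11raw.png",tp)
cv2.imwrite("pics/s11.png",cv2.resize(im[100:240,160:300],None,fx=4.2,fy=4.2,interpolation=cv2.INTER_CUBIC))
th=29.3;R=np.stack([-YS,-0*XS,XS],1)
t=np.deg2rad(th);xb=np.cos(t)*XS+np.sin(t)*np.array([0,0,1]);zb=-np.sin(t)*XS+np.cos(t)*np.array([0,0,1])
Rt=np.stack([YS,np.cross(-zb,YS),-zb],1);print(Rt,xb)
go(B(th,.009,0,.018+.002+.132+.155)+.06*xb+.06*zb,Rt)
```

```text
[[-0.8453  0.466   0.2615]
 [ 0.5344  0.7371  0.4137]
 [ 0.      0.4894 -0.8721]] [0.466  0.7371 0.4894]
tcp [ 0.5275 -0.3111  0.4354] j [-0.664   0.3842  0.2223  1.4101  0.0006 -0.3817] F [ 0.0318 -0.5851 -1.832 ] gap 0.008959900880533625 clk 18.02
tool axes
 [[-0.9604  0.2786 -0.0006]
 [ 0.2786  0.9604  0.0012]
 [ 0.0009  0.001  -1.    ]]
shift cm [ 5.5651 36.8404  2.2036]
rotvec deg [-29.0539  -4.1826  15.7556]
```

View pics/s11.png

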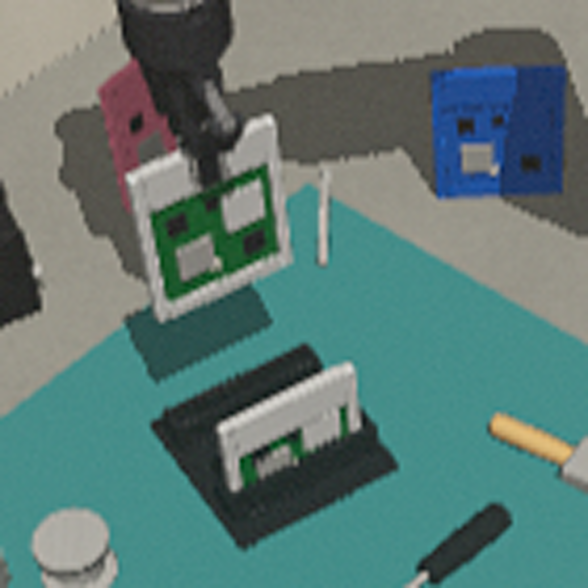

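Run:
```python
from h import *
im=cv2.imread("pics/scene11raw.png")
cv2.imwrite("pics/s11b.png",cv2.resize(im[125:180,185:235],None,fx=12,fy=10.5,interpolation=cv2.INTER_CUBIC))
s=get_state();q=s["orientation"];r=Ro.from_quat([q[1],q[2],q[3],q[0]]).as_matrix();t=np.array(s["tcp_pos"])
f=lambda x,y:(160+(x+.5)/4.2-.5,100+(y+.5)/4.2-.5)
for p in[(130,180),(275,118),(292,262),(158,320)]:
    o,d=ray("scene",f(*p));n=r[:,1];k=((t-o)@n+.005)/(d@n);print(p,r.T@(o+k*d-t))
```

```text
(130, 180) [-0.0605  0.005   0.1364]
(275, 118) [0.0585 0.005  0.1366]
(292, 262) [0.0568 0.005  0.2834]
(158, 320) [-0.0624  0.005   0.279 ]
```

View pics/s11b.png

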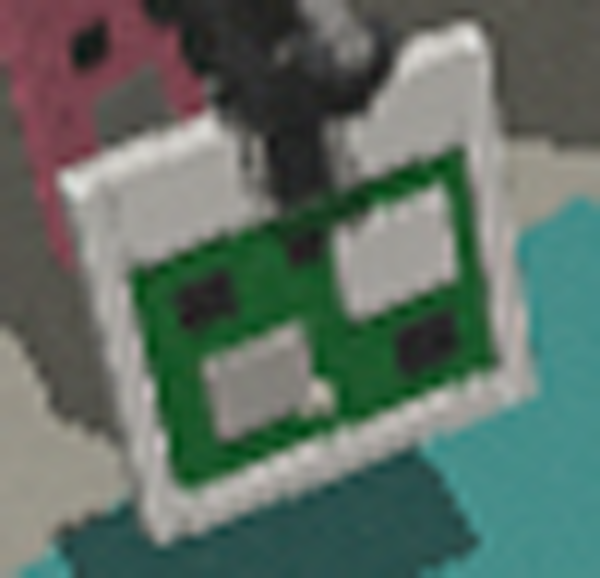

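Emit:
{"fn": "carry_out", "kwargs": {"motion": [{"jaw":-1,"tx":0,"ty":0,"tz":-3,"wx":0,"wy":0,"wz":0},{"jaw":-1,"tx":0,"ty":0,"tz":-3,"wx":0,"wy":0,"wz":0},{"jaw":-1,"tx":0,"ty":0,"tz":0,"wx":0,"wy":0,"wz":0}]}}

```text
clock: 18.4
tcp_pos: [0.5278, -0.3113, 0.4961]
orientation: [0.0, 0.141, 0.99, 0.0]
wrist_force: [0.9, -0.0, -1.7]
finger_gap: 0.0095
```

```bash
cat >> h.py <<'E'
TH=29.3
def tgt(th=TH,dx=0,dz=0,y=.0015,D=.288):
    t=np.deg2rad(th);Z=np.array([0,0,1]);zb=-np.sin(t)*XS+np.cos(t)*Z
    return B(th,.009+dx,y,.018+D+dz),np.stack([YS,np.cross(-zb,YS),-zb],1)
E
python3 - <<'E'
from h import *
p,R=tgt(dx=.04,dz=.10);print(p);p[2]=.495;go(p,R)
E
```

```text
[0.5559 0.0282 0.438 ]
tcp [ 0.5278 -0.3113  0.4961] j [-0.664   0.3904  0.3784  1.5584  0.0007 -0.3817] F [ 0.8641 -0.0226 -1.7457] gap 0.009470691603185812 clk 18.4
tool axes
 [[-0.9604  0.2785  0.0008]
 [ 0.2785  0.9604  0.0003]
 [-0.0006  0.0005 -1.    ]]
shift cm [ 6.7642 33.39    0.1215]
rotvec deg [-29.0709  -4.0915  15.7814]
```

Emit:
{"fn": "carry_out", "kwargs": {"motion": [{"jaw":-1,"tx":0.7,"ty":2.4,"tz":0,"wx":0,"wy":0,"wz":0},{"jaw":-1,"tx":0.8,"ty":4,"tz":0,"wx":0,"wy":0,"wz":0},{"jaw":-1,"tx":0.8,"ty":4,"tz":0,"wx":0,"wy":0,"wz":0},{"jaw":-1,"tx":0.8,"ty":4,"tz":0,"wx":0,"wy":0,"wz":0},{"jaw":-1,"tx":0.8,"ty":4,"tz":0,"wx":0,"wy":0,"wz":0},{"jaw":-1,"tx":0.8,"ty":4,"tz":0,"wx":0,"wy":0,"wz":0},{"jaw":-1,"tx":0.8,"ty":4,"tz":0,"wx":0,"wy":0,"wz":0},{"jaw":-1,"tx":0.8,"ty":4,"tz":0,"wx":0,"wy":0,"wz":0},{"jaw":-1,"tx":0.5,"ty":3,"tz":0,"wx":0,"wy":0,"wz":0},{"jaw":-1,"tx":0,"ty":0,"tz":0,"wx":-4.8,"wy":-0.7,"wz":2.6},{"jaw":-1,"tx":0,"ty":0,"tz":0,"wx":-4.8,"wy":-0.7,"wz":2.6},{"jaw":-1,"tx":0,"ty":0,"tz":0,"wx":-4.8,"wy":-0.7,"wz":2.6},{"jaw":-1,"tx":0,"ty":0,"tz":0,"wx":-4.8,"wy":-0.7,"wz":2.6},{"jaw":-1,"tx":0,"ty":0,"tz":0,"wx":-4.8,"wy":-0.7,"wz":2.6},{"jaw":-1,"tx":0,"ty":0,"tz":0,"wx":-4.8,"wy":-0.7,"wz":2.6},{"jaw":-1,"tx":0,"ty":0,"tz":0,"wx":0,"wy":0,"wz":0}]}}

```text
clock: 20.4
tcp_pos: [0.5545, 0.0283, 0.4934]
orientation: [0.069, 0.268, 0.93, 0.24]
wrist_force: [-0.5, 0.5, -1.5]
finger_gap: 0.009
```

Run:
```python
from h import *
p,R=tgt(dx=.03,dz=.06);go(p,R)
im=eyes.read_camera("scene");cv2.imwrite("pics/scene12raw.png",im)
cv2.imwrite("pics/s12.png",cv2.resize(im[150:310,220:400],None,fx=3.7,fy=3.7,interpolation=cv2.INTER_CUBIC))
```

```text
tcp [0.5545 0.0283 0.4934] j [-0.199   0.1478  0.0038  1.2347  0.4694  0.4089] F [-0.5352  0.5379 -1.5225] gap 0.009014276385029522 clk 20.4
tool axes
 [[-0.8464  0.4667  0.2564]
 [ 0.5325  0.7406  0.4098]
 [ 0.0014  0.4833 -0.8754]]
shift cm [-0.1342 -3.5905  8.8825]
rotvec deg [-0.3967 -0.1302  0.0722]
```

View pics/s12.png

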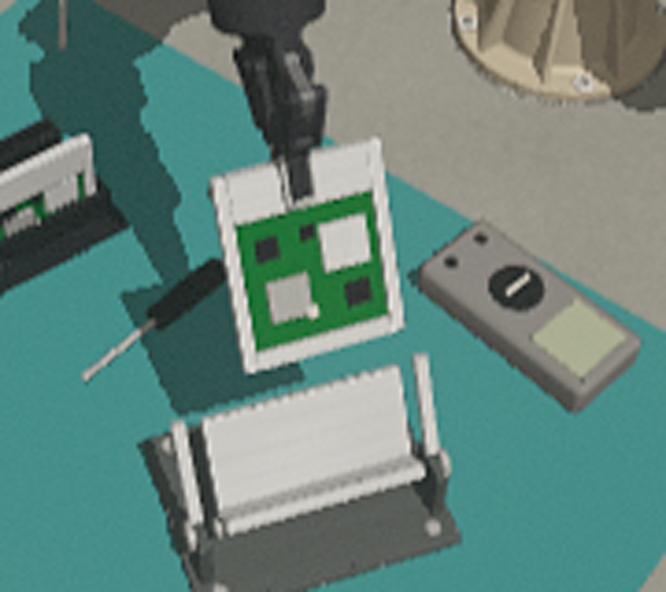

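Emit:
{"fn": "carry_out", "kwargs": {"motion": [{"jaw":-1,"tx":-0.13,"ty":-0.9,"tz":1.8,"wx":-0.4,"wy":-0.1,"wz":0},{"jaw":-1,"tx":0,"ty":-0.9,"tz":2.4,"wx":0,"wy":0,"wz":0},{"jaw":-1,"tx":0,"ty":-0.9,"tz":2.4,"wx":0,"wy":0,"wz":0},{"jaw":-1,"tx":0,"ty":-0.9,"tz":2.3,"wx":0,"wy":0,"wz":0},{"jaw":-1,"tx":0,"ty":0,"tz":0,"wx":0,"wy":0,"wz":0},{"jaw":-1,"tx":0,"ty":0,"tz":0,"wx":0,"wy":0,"wz":0}]}}

```text
clock: 21.2
tcp_pos: [0.5635, 0.0382, 0.4014]
orientation: [0.072, 0.268, 0.929, 0.244]
wrist_force: [1.1, 0.3, -1.9]
finger_gap: 0.009
```

Run:
```python
from h import *
p,R=tgt(dx=.008,dz=.004);go(p,R)
im=eyes.read_camera("scene");cv2.imwrite("pics/scene13raw.png",im);tp=eyes.read_camera("top");cv2.imwrite("pics/top13raw.png",tp)
cv2.imwrite("pics/s13.png",cv2.resize(im[180:310,230:370],None,fx=4.6,fy=4.6,interpolation=cv2.INTER_CUBIC))
cv2.imwrite("pics/t13.png",cv2.resize(tp[105:225,170:310],None,fx=5,fy=5,interpolation=cv2.INTER_CUBIC))
```

```text
tcp [0.5635 0.0382 0.4014] j [-0.1786  0.1789 -0.1861  0.9946  0.4719  0.4328] F [ 1.0598  0.3028 -1.8523] gap 0.008990964191907072 clk 21.2
tool axes
 [[-0.8465  0.4621  0.2645]
 [ 0.5324  0.7382  0.4142]
 [-0.0038  0.4914 -0.8709]]
shift cm [ 0.131  -2.507   5.7858]
rotvec deg [0.134  0.1265 0.2213]
```

View pics/s13.png

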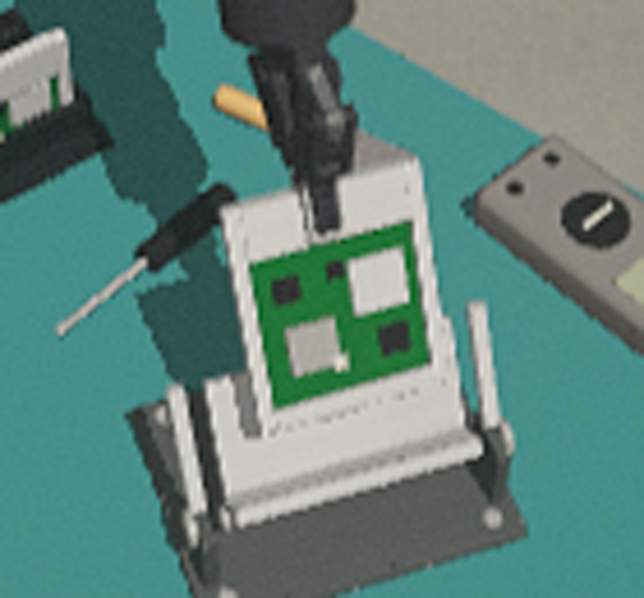

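View pics/t13.png

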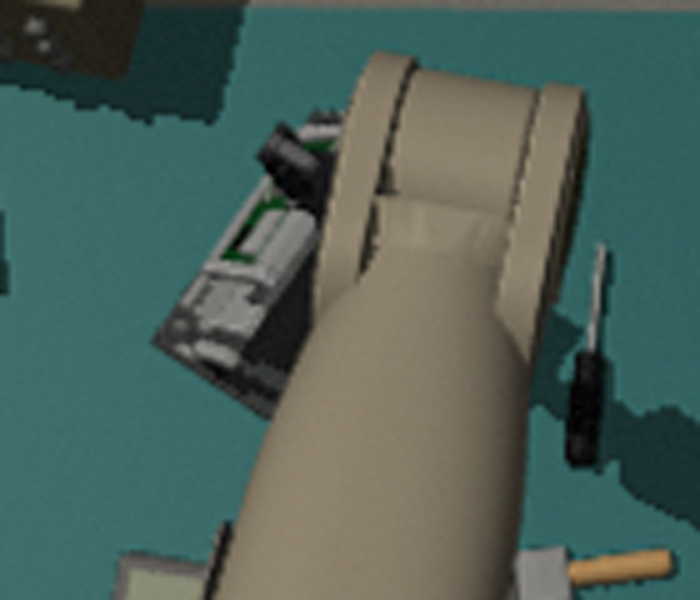

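Run:
```python
from h import *
im=cv2.imread("pics/scene13raw.png")
s=get_state();q=s["orientation"];r=Ro.from_quat([q[1],q[2],q[3],q[0]]).as_matrix();t=np.array(s["tcp_pos"])
off=t-H;print("TCP in stand",off@XS,off@YS,off[2])
c=(np.array([r[:,1]@np.r_[XS]]),)
x0,y0,f=270,215,10
cv2.imwrite("pics/s13b.png",cv2.resize(im[215:285,265:345],None,fx=f,fy=8.5,interpolation=cv2.INTER_CUBIC))
for x in(-.0602,.0602):
  for (yy) in(-.005,.005):
    for z in(.143,.288):
      u=proj("scene",t+r@np.array([x-.0015,yy,z]));print(x,yy,z,"crop",(u[0]+.5-265)*10,(u[1]+.5-215)*8.5)
for y in(-.08,.08):
  for z in(.022,.095):
    u=proj("scene",B(29.3,.004,y,z));print("plate",y,z,(u[0]+.5-265)*10,(u[1]+.5-215)*8.5)
```

```text
TCP in stand -0.1435066774225337 0.0001401156622502226 0.34222825785255667
-0.0602 -0.005 0.143 crop 111.73065840855827 84.63128032595687
-0.0602 -0.005 0.288 crop 197.4319570746144 492.5399754655931
-0.0602 0.005 0.143 crop 122.15859388367903 96.27164199433595
-0.0602 0.005 0.288 crop 208.0567589545501 506.8106853350438
0.0602 -0.005 0.143 crop 541.1673734101038 -12.992664942430594
0.0602 -0.005 0.288 crop 606.4654723161527 390.52038624580484
0.0602 0.005 0.143 crop 554.7558361665631 -2.3827879242538046
0.0602 0.005 0.288 crop 619.9545825255865 403.71633022662047
plate -0.08 0.022 137.73783725854287 611.2242192517468
plate -0.08 0.095 95.23067460714628 421.8141004637069
plate 0.08 0.022 658.8358519831894 477.9824370227137
plate 0.08 0.095 628.6614108086525 290.7700437210247
```

View pics/s13b.png

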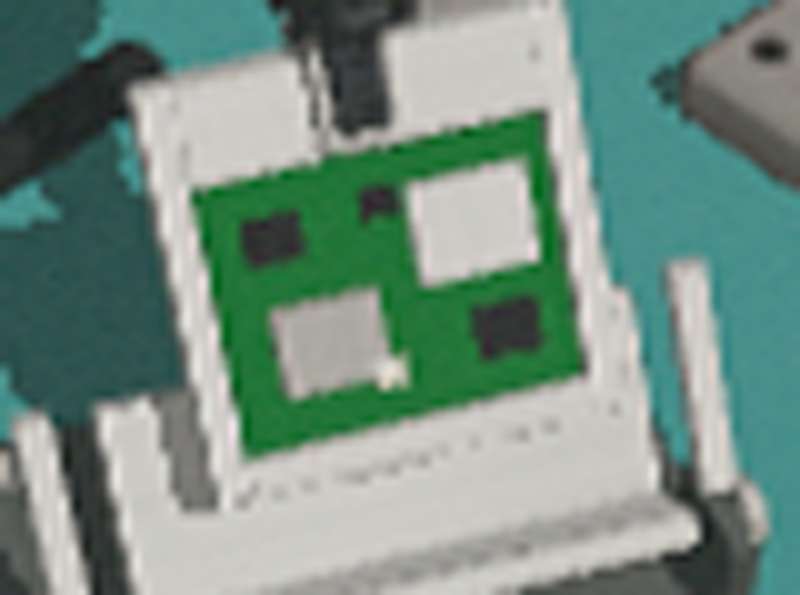

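Emit:
{"fn": "carry_out", "kwargs": {"motion": [{"jaw":-1,"tx":0,"ty":-0.5,"tz":1.5,"wx":0.1,"wy":0.1,"wz":0.2},{"jaw":-1,"tx":0,"ty":-0.6,"tz":1.5,"wx":0,"wy":0,"wz":0},{"jaw":-1,"tx":0,"ty":-0.6,"tz":1.2,"wx":0,"wy":0,"wz":0},{"jaw":-1,"tx":0,"ty":-0.6,"tz":1,"wx":0,"wy":0,"wz":0},{"jaw":-1,"tx":0,"ty":0,"tz":0.2,"wx":0,"wy":0,"wz":0},{"jaw":-1,"tx":0,"ty":0,"tz":0,"wx":0,"wy":0,"wz":0}]}}

```text
clock: 22.05
tcp_pos: [0.5669, 0.0435, 0.3428]
orientation: [0.071, 0.269, 0.929, 0.243]
wrist_force: [0.4, 0.5, -2.8]
finger_gap: 0.009
```

Run:
```python
from h import *
p,R=tgt(dx=0,dz=0,y=0);go(p,R)
im=eyes.read_camera("scene");cv2.imwrite("pics/scene14raw.png",im)
cv2.imwrite("pics/s14.png",cv2.resize(im[220:290,260:345],None,fx=9,fy=8.5,interpolation=cv2.INTER_CUBIC))
```

```text
tcp [0.5669 0.0435 0.3428] j [-0.1674  0.2181 -0.2852  0.8527  0.4692  0.4482] F [ 0.4099  0.5219 -2.8299] gap 0.008981867448579359 clk 22.05
tool axes
 [[-0.845   0.4657  0.2628]
 [ 0.5347  0.7365  0.4142]
 [-0.0006  0.4905 -0.8714]]
shift cm [-0.0333 -0.9859  0.7716]
rotvec deg [ 0.0757  0.0444 -0.0043]
```

View pics/s14.png

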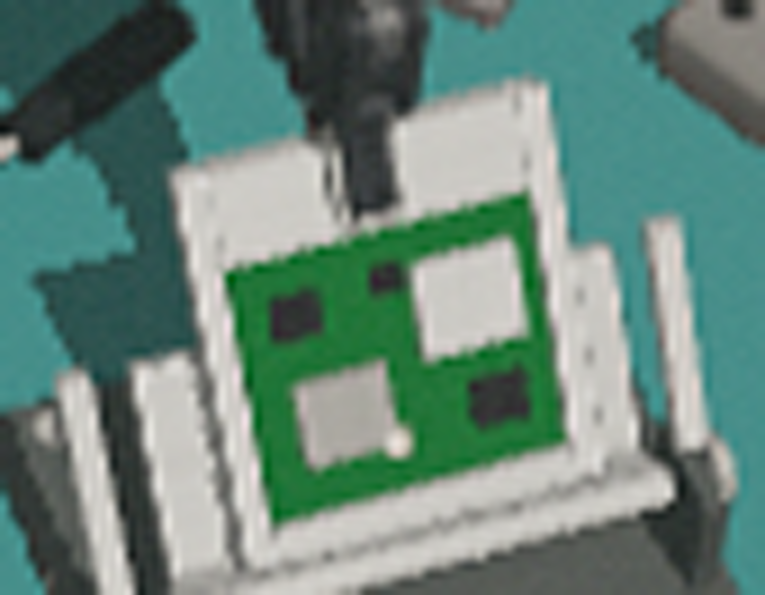

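```bash
cat >> h.py <<'E'
def onboard(uv,x,th=TH):   # scene ray with plane x=const in backrest frame -> (y,z) backrest
    o,d=ray("scene",uv);t=np.deg2rad(th);Z=np.array([0,0,1]);n=np.cos(t)*XS+np.sin(t)*Z;zb=-np.sin(t)*XS+np.cos(t)*Z
    k=((H-o)@n+x)/(d@n);p=o+k*d-H;return p@YS,p@zb
E
python3 - <<'E'
from h import *
f=lambda x,y:(260+(x+.5)/9-.5,220+(y+.5)/8.5-.5)
im=cv2.imread("pics/scene14raw.png").astype(int)
o,_=ray("scene",(0,0));print("cam stand",(o-H)@XS,(o-H)@YS)
for p in[(228,270),(527,192),(275,522),(567,440)]: print("green",np.round(onboard(f(*p),.0235),4))
for p in[(172,175),(545,80),(190,185)]: print("frame top",np.round(onboard(f(*p),.0239),4),np.round(onboard(f(*p),.0139),4))
for p in[(133,365),(605,250)]: print("plate top",np.round(onboard(f(*p),.004),4))
E
```

```text
cam stand 0.5820373515876155 -0.26647201456537123
green [-0.0474  0.1347]
green [0.0496 0.134 ]
green [-0.0476  0.0402]
green [0.0502 0.04  ]
frame top [-0.0589  0.1726] [-0.0569  0.1676]
frame top [0.0605 0.1716] [0.0637 0.1666]
frame top [-0.0541  0.1676] [-0.052   0.1626]
plate top [-0.0783  0.0997]
plate top [0.0781 0.0947]
```

Emit:
{"fn": "carry_out", "kwargs": {"motion": [{"jaw":-1,"tx":-0.1,"ty":-0.4,"tz":0.2,"wx":0,"wy":0,"wz":0},{"jaw":-1,"tx":0,"ty":-0.3,"tz":0.2,"wx":0,"wy":0,"wz":0},{"jaw":-1,"tx":0,"ty":0,"tz":0,"wx":0,"wy":0,"wz":0}]}}

```text
clock: 22.48
tcp_pos: [0.5652, 0.0393, 0.3354]
orientation: [0.07, 0.27, 0.929, 0.243]
wrist_force: [0.4, -0.9, -1.4]
finger_gap: 0.009
```

```bash
cat > st.py <<'E'
from h import *
p,R=tgt(dx=0,dz=0,y=-.001);go(p,R)
s=get_state();q=s["orientation"];r=Ro.from_quat([q[1],q[2],q[3],q[0]])
print("F tool",r.inv().apply(s["wrist_force"]),"T tool",r.inv().apply(s["ft_torque"]))
E
python3 st.py
```

```text
tcp [0.5652 0.0393 0.3354] j [-0.1757  0.2217 -0.2994  0.8399  0.4708  0.4394] F [ 0.4236 -0.9138 -1.4369] gap 0.009043863351477362 clk 22.48
tool axes
 [[-0.8448  0.4665  0.262 ]
 [ 0.5351  0.7363  0.4141]
 [ 0.0003  0.49   -0.8717]]
shift cm [-0.057  -0.2305  0.3459]
rotvec deg [ 0.0439  0.009  -0.0504]
F tool [-0.8473 -1.1794  0.9851] T tool [ 0.6301 -0.0037 -0.0319]
```

Emit:
{"fn": "carry_out", "kwargs": {"motion": [{"jaw":-1,"tx":0,"ty":-0.15,"tz":0.1,"wx":0,"wy":0,"wz":0},{"jaw":-1,"tx":0,"ty":0,"tz":0,"wx":0,"wy":0,"wz":0}]}}

```text
clock: 22.72
tcp_pos: [0.5649, 0.0388, 0.334]
orientation: [0.071, 0.269, 0.929, 0.243]
wrist_force: [-0.8, -0.9, -1.3]
finger_gap: 0.0092
```

```bash
python3 st.py
```

```text
tcp [0.5649 0.0388 0.334 ] j [-0.1769  0.2223 -0.3024  0.8367  0.4711  0.4378] F [-0.8287 -0.8675 -1.2609] gap 0.009206288989423184 clk 22.73
tool axes
 [[-0.845   0.4661  0.2623]
 [ 0.5348  0.7365  0.4142]
 [-0.0001  0.4902 -0.8716]]
shift cm [-0.0521 -0.1078  0.2531]
rotvec deg [ 0.0545  0.021  -0.0249]
F tool [ 0.2364 -1.6433  0.5223] T tool [ 0.6577  0.0277 -0.0154]
```

Emit:
{"fn": "carry_out", "kwargs": {"motion": [{"jaw":-1,"tx":0,"ty":-0.1,"tz":0.1,"wx":0,"wy":0,"wz":0},{"jaw":-1,"tx":0,"ty":0,"tz":0,"wx":0,"wy":0,"wz":0}]}}

```text
clock: 22.98
tcp_pos: [0.5647, 0.0385, 0.3327]
orientation: [0.071, 0.269, 0.929, 0.243]
wrist_force: [0.5, 0.9, -1.4]
finger_gap: 0.0094
```

```bash
python3 st.py
python3 - <<'E'
from h import *
im=eyes.read_camera("scene");cv2.imwrite("pics/scene15raw.png",im)
cv2.imwrite("pics/s15.png",cv2.resize(im[220:290,260:345],None,fx=9,fy=8.5,interpolation=cv2.INTER_CUBIC))
E
```

```text
tcp [0.5647 0.0385 0.3327] j [-0.1775  0.223  -0.3049  0.8337  0.4712  0.4371] F [ 0.4574  0.8936 -1.4478] gap 0.009367513355398689 clk 22.98
tool axes
 [[-0.845   0.466   0.2623]
 [ 0.5348  0.7365  0.4142]
 [-0.0002  0.4902 -0.8716]]
shift cm [-0.0527 -0.0127  0.1536]
rotvec deg [ 0.0562  0.023  -0.0205]
F tool [0.0917 0.1616 1.7519] T tool [ 0.6791 -0.0064 -0.0148]
```

View pics/s15.png

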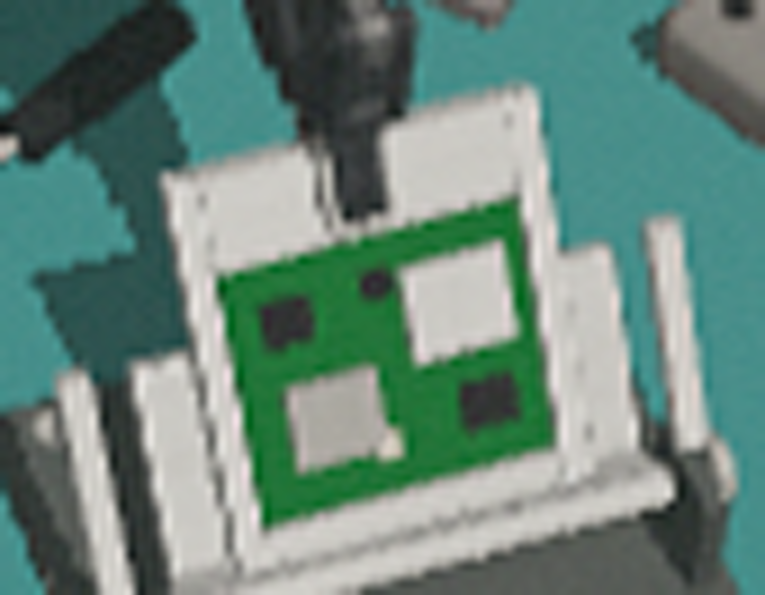

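Emit:
{"fn": "carry_out", "kwargs": {"motion": [{"jaw":-1,"tx":0,"ty":-0.05,"tz":0.1,"wx":0,"wy":0,"wz":0},{"jaw":-1,"tx":0,"ty":0,"tz":0,"wx":0,"wy":0,"wz":0}]}}

```text
clock: 23.28
tcp_pos: [0.5648, 0.0385, 0.3322]
orientation: [0.071, 0.269, 0.929, 0.244]
wrist_force: [-1.6, -1.2, 1.5]
finger_gap: 0.0088
```

```bash
python3 st.py|tail -4
python3 - <<'E'
from h import *
f=lambda x,y:(260+(x+.5)/9-.5,220+(y+.5)/8.5-.5)
for p in[(218,275),(520,200),(262,523),(555,443)]: print("green",np.round(onboard(f(*p),.0137),4))
E
```

```text
[-0.0008  0.4908 -0.8713]]
shift cm [-0.0496  0.0034  0.1045]
rotvec deg [ 0.094   0.0521 -0.0005]
F tool [ 0.6955 -0.8313 -2.2395] T tool [0.6004 0.2464 0.0314]
green [-0.0487  0.1287]
green [0.0499 0.1265]
green [-0.0497  0.0351]
green [0.0491 0.034 ]
```

Emit:
{"fn": "carry_out", "kwargs": {"motion": [{"jaw":-1,"tx":0,"ty":-0.05,"tz":0.1,"wx":0,"wy":0,"wz":0},{"jaw":-1,"tx":0,"ty":0,"tz":0,"wx":0,"wy":0,"wz":0}]}}

```text
clock: 23.52
tcp_pos: [0.5648, 0.0385, 0.3319]
orientation: [0.071, 0.269, 0.929, 0.244]
wrist_force: [-5.7, -2.0, 8.0]
finger_gap: 0.0092
```

```bash
python3 st.py|tail -4
```

```text
[-0.0013  0.4915 -0.8709]]
shift cm [-0.0507  0.0183  0.081 ]
rotvec deg [0.1386 0.0821 0.0059]
F tool [ 3.7387 -0.1748 -9.2977] T tool [0.5302 0.7558 0.0784]
```

Emit:
{"fn": "carry_out", "kwargs": {"motion": [{"jaw":-1,"tx":0,"ty":-0.1,"tz":-0.1,"wx":0,"wy":0,"wz":0},{"jaw":-1,"tx":0,"ty":0,"tz":0,"wx":0,"wy":0,"wz":0}]}}

```text
clock: 23.78
tcp_pos: [0.5643, 0.0375, 0.3316]
orientation: [0.071, 0.269, 0.929, 0.244]
wrist_force: [-2.5, -0.2, 4.9]
finger_gap: 0.0089
```

```bash
python3 st.py|tail -4
```

```text
[-0.0012  0.4918 -0.8707]]
shift cm [-0.0326  0.1244  0.11  ]
rotvec deg [0.16   0.0661 0.0206]
F tool [ 1.9651  1.1424 -5.0108] T tool [-0.1743  0.4508  0.0081]
```

Emit:
{"fn": "carry_out", "kwargs": {"motion": [{"jaw":-1,"tx":0,"ty":-0.1,"tz":0,"wx":0,"wy":0,"wz":0},{"jaw":-1,"tx":0,"ty":0,"tz":0,"wx":0,"wy":0,"wz":0}]}}

```text
clock: 24.02
tcp_pos: [0.5641, 0.037, 0.3313]
orientation: [0.071, 0.269, 0.929, 0.244]
wrist_force: [-2.3, 1.4, 5.5]
finger_gap: 0.0088
```

```bash
python3 st.py|tail -4
python3 - <<'E'
from h import *
im=eyes.read_camera("scene");cv2.imwrite("pics/scene16raw.png",im)
cv2.imwrite("pics/s16.png",cv2.resize(im[220:290,260:345],None,fx=9,fy=8.5,interpolation=cv2.INTER_CUBIC))
E
```

```text
[-0.0014  0.4926 -0.8702]]
shift cm [-0.0257  0.1921  0.1171]
rotvec deg [0.2137 0.065  0.0454]
F tool [ 2.6461  2.6972 -4.831 ] T tool [-0.5253  0.5448  0.0412]
```

View pics/s16.png

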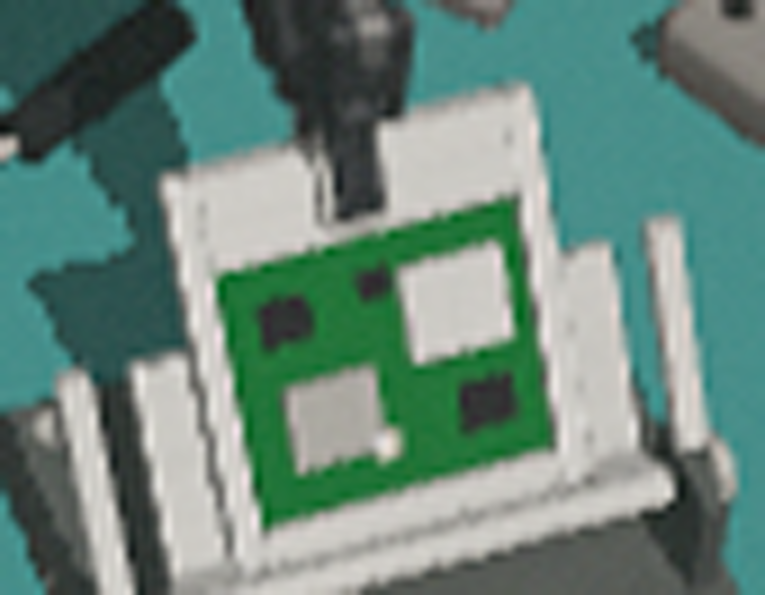

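Emit:
{"fn": "carry_out", "kwargs": {"motion": [{"jaw":-1,"tx":0,"ty":0,"tz":-0.12,"wx":0,"wy":0,"wz":0},{"jaw":-1,"tx":0,"ty":0,"tz":0,"wx":0,"wy":0,"wz":0}]}}

```text
clock: 24.32
tcp_pos: [0.5637, 0.0364, 0.3314]
orientation: [0.071, 0.269, 0.929, 0.244]
wrist_force: [3.4, 3.4, 0.2]
finger_gap: 0.0095
```

```bash
python3 st.py|tail -4
```

```text
[-0.0004  0.4913 -0.871 ]]
shift cm [-0.0298  0.2479  0.1546]
rotvec deg [0.1281 0.0274 0.0037]
F tool [-1.0273  4.1394  2.1365] T tool [-0.841  -0.0216  0.2633]
```

Emit:
{"fn": "carry_out", "kwargs": {"motion": [{"jaw":-1,"tx":0,"ty":-0.25,"tz":0,"wx":-0.5,"wy":0,"wz":0},{"jaw":-1,"tx":0,"ty":0,"tz":0,"wx":0,"wy":0,"wz":0}]}}

```text
clock: 24.58
tcp_pos: [0.5623, 0.0344, 0.3301]
orientation: [0.072, 0.269, 0.928, 0.248]
wrist_force: [3.7, 4.7, -0.5]
finger_gap: 0.0093
```

```bash
python3 st.py|tail -4;python3 st.py|tail -1
```

```text
[-0.0002  0.4987 -0.8668]]
shift cm [-0.0377  0.5282  0.1693]
rotvec deg [ 0.6133  0.0232 -0.0217]
F tool [-0.6581  4.9268  3.3767] T tool [-1.0924 -0.1742  0.2648]
F tool [-0.6581  4.9268  3.3767] T tool [-1.0924 -0.1742  0.2648]
```

Emit:
{"fn": "carry_out", "kwargs": {"motion": [{"jaw":-1,"tx":0,"ty":-0.25,"tz":0,"wx":-0.5,"wy":0,"wz":0},{"jaw":-1,"tx":0,"ty":0,"tz":0,"wx":0,"wy":0,"wz":0}]}}

```text
clock: 24.82
tcp_pos: [0.5611, 0.0325, 0.3289]
orientation: [0.073, 0.269, 0.927, 0.252]
wrist_force: [2.7, 4.1, -0.4]
finger_gap: 0.0089
```

```bash
python3 st.py|tail -4;  python3 - <<'E'
from h import *
im=eyes.read_camera("scene");cv2.imwrite("pics/scene17raw.png",im)
cv2.imwrite("pics/s17.png",cv2.resize(im[220:290,260:345],None,fx=9,fy=8.5,interpolation=cv2.INTER_CUBIC))
E
python3 st.py|tail -1
```

```text
[-0.0002  0.5061 -0.8625]]
shift cm [-0.0409  0.7759  0.1832]
rotvec deg [ 1.102   0.024  -0.0235]
F tool [-0.0395  4.0341  2.8215] T tool [-1.0797 -0.175   0.3002]
F tool [0.2947 4.1592 2.2846] T tool [-1.0723 -0.1527  0.2817]
```

View pics/s17.png

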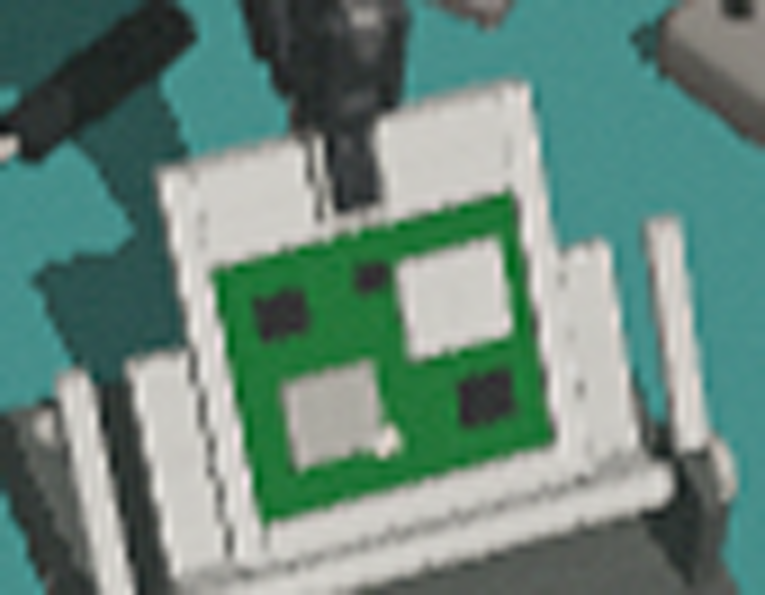

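Run:
```python
from h import *
for n in(8,13,14,15,16,17):
    im=cv2.imread(f"pics/scene{n}raw.png")
    out=[]
    for a,b,r0,r1 in((276,281,250,275),(323,327,240,262)):
        p=platebound(im,a,b,r0,r1)
        out.append([np.round(np.mean(p[:,1]),2) if len(p) else None, len(p)])
    print(n,out)
print(upper(29,np.array([278,325])),upper(31,np.array([278,325])))
```

```text
8 [[np.float64(261.12), 5], [np.float64(248.13), 4]]
13 [[np.float64(261.53), 5], [np.float64(245.95), 2]]
14 [[np.float64(261.29), 5], [np.float64(248.05), 4]]
15 [[np.float64(261.4), 4], [np.float64(248.14), 4]]
16 [[np.float64(261.41), 4], [np.float64(248.04), 4]]
17 [[np.float64(261.03), 3], [np.float64(247.77), 4]]
[261.5851 248.0342] [261.0377 247.4997]
```

Emit:
{"fn": "carry_out", "kwargs": {"motion": [{"jaw":-1,"tx":0,"ty":0.35,"tz":0,"wx":0.5,"wy":0,"wz":0},{"jaw":-1,"tx":0,"ty":0,"tz":0.1,"wx":0,"wy":0,"wz":0},{"jaw":-1,"tx":0,"ty":0,"tz":0,"wx":0,"wy":0,"wz":0}]}}

```text
clock: 25.25
tcp_pos: [0.5629, 0.0354, 0.3303]
orientation: [0.072, 0.269, 0.928, 0.247]
wrist_force: [-0.4, 1.7, 3.5]
finger_gap: 0.0091
```

```bash
python3 st.py|tail -4
```

```text
[-0.0009  0.4979 -0.8672]]
shift cm [-0.0406  0.4123  0.1307]
rotvec deg [ 0.5643  0.0637 -0.007 ]
F tool [ 1.2188  2.7938 -2.475 ] T tool [-0.6132  0.1641  0.2175]
```

Emit:
{"fn": "carry_out", "kwargs": {"motion": [{"jaw":-0.75,"tx":0,"ty":0,"tz":0,"wx":0,"wy":0,"wz":0},{"jaw":-0.7,"tx":0,"ty":0,"tz":0,"wx":0,"wy":0,"wz":0},{"jaw":-0.6,"tx":0,"ty":0,"tz":0,"wx":0,"wy":0,"wz":0},{"jaw":-0.4,"tx":0,"ty":0,"tz":0,"wx":0,"wy":0,"wz":0},{"jaw":-0.2,"tx":0,"ty":0,"tz":0,"wx":0,"wy":0,"wz":0}], "force": 20}}

```text
clock: 25.88
tcp_pos: [0.5628, 0.0354, 0.3298]
orientation: [0.072, 0.269, 0.928, 0.247]
wrist_force: [0.1, -0.3, 1.2]
finger_gap: 0.0342
```

```bash
python3 st.py|tail -4;  python3 - <<'E'
from h import *
im=eyes.read_camera("scene");cv2.imwrite("pics/scene18raw.png",im)
cv2.imwrite("pics/s18.png",cv2.resize(im[210:290,255:345],None,fx=8,fy=7.5,interpolation=cv2.INTER_CUBIC))
for a,b,r0,r1 in((276,281,250,275),(323,327,240,262)): print(platebound(im,a,b,r0,r1).mean(0))
E
```

```text
[-0.0002  0.4977 -0.8674]]
shift cm [-0.0486  0.439   0.0835]
rotvec deg [ 0.5456  0.0267 -0.0211]
F tool [-0.2272  0.4041 -1.1623] T tool [ 0.4404 -0.0231 -0.0116]
[277.5    261.1495]
[324.5    247.9453]
```

View pics/s18.png

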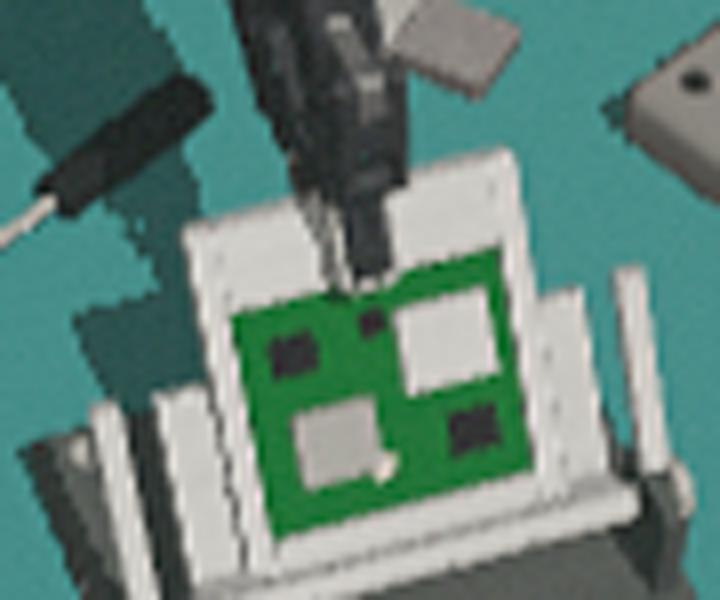

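Emit:
{"fn": "carry_out", "kwargs": {"motion": [{"jaw":-0.2,"tx":0,"ty":0,"tz":-1,"wx":0,"wy":0,"wz":0},{"jaw":-0.2,"tx":0,"ty":0,"tz":-2,"wx":0,"wy":0,"wz":0},{"jaw":-0.2,"tx":0,"ty":0,"tz":-3,"wx":0,"wy":0,"wz":0},{"jaw":-0.2,"tx":0,"ty":0,"tz":-4,"wx":0,"wy":0,"wz":0},{"jaw":-0.2,"tx":0,"ty":-4,"tz":-3,"wx":0,"wy":0,"wz":0},{"jaw":-0.2,"tx":0,"ty":-4,"tz":0,"wx":0,"wy":0,"wz":0},{"jaw":-0.2,"tx":0,"ty":-4,"tz":0,"wx":0,"wy":0,"wz":0},{"jaw":-0.2,"tx":-5,"ty":-3,"tz":-3,"wx":0,"wy":0,"wz":0},{"jaw":-0.2,"tx":-3,"ty":-3,"tz":-3,"wx":0,"wy":0,"wz":0}]}}

```text
clock: 27.05
tcp_pos: [0.4951, -0.2178, 0.4048]
orientation: [0.072, 0.269, 0.928, 0.248]
wrist_force: [0.7, 0.3, 0.2]
finger_gap: 0.0341
```

```bash
python3 st.py|head -1;  python3 - <<'E'
from h import *
im=eyes.read_camera("scene");cv2.imwrite("pics/scene19raw.png",im);tp=eyes.read_camera("top");cv2.imwrite("pics/top19raw.png",tp)
cv2.imwrite("pics/s19.png",cv2.resize(im[205:295,255:345],None,fx=8,fy=6.6,interpolation=cv2.INTER_CUBIC))
cv2.imwrite("pics/t19.png",cv2.resize(tp,(800,600),interpolation=cv2.INTER_CUBIC))
for a,b,r0,r1 in((276,281,250,275),(323,327,240,262)): print(platebound(im,a,b,r0,r1).mean(0))
E
```

```text
tcp [ 0.4951 -0.2178  0.4048] j [-0.6815  0.2593 -0.0691  1.3092  0.5176 -0.1352] F [0.6737 0.2827 0.218 ] gap 0.03414036716251705 clk 27.05
[277.5    261.1683]
[324.5    247.9581]
```

View pics/s19.png

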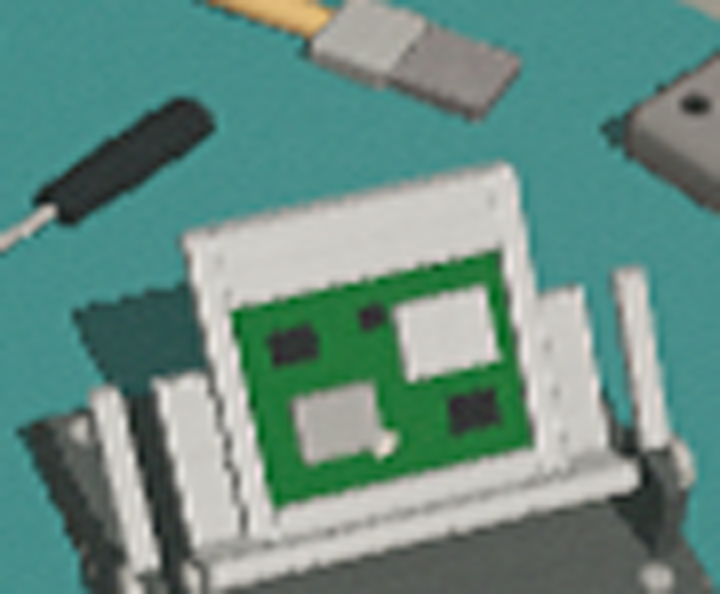

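View pics/t19.png

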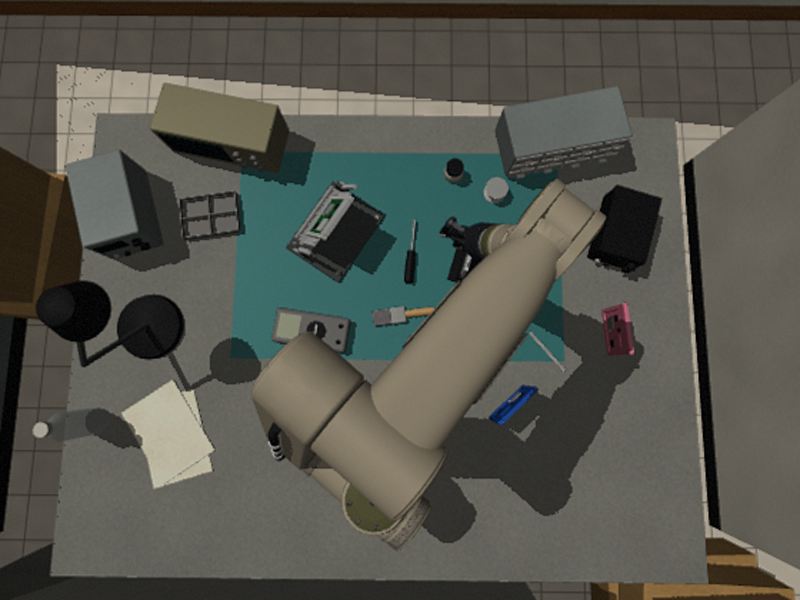

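Run:
```python
from h import *
im=cv2.imread("pics/scene19raw.png");tp=cv2.imread("pics/top19raw.png")
p=platebound(im,281,316,220,250);f=np.polyfit(p[:,0],p[:,1],1);print("board top edge scene at 285,310:",np.polyval(f,[285,310]),len(p))
for th in(28,30,32,34):
    E=[]
    for x in(.004,.014):
        a,b=proj("scene",B(th,x,-.06,.163)),proj("scene",B(th,x,.06,.163));E.append(a[1]+(np.array([285,310])-a[0])*(b[1]-a[1])/(b[0]-a[0]))
    print(th,np.minimum(*E))
# top: right edge of board top
R=tp[:,:,2].astype(float)
cv2.imwrite("pics/t19b.png",cv2.resize(tp[120:185,195:275],None,fx=9,fy=9,interpolation=cv2.INTER_CUBIC))
for th in(28,30,32,34):
    print(th,"top board back-edge",[np.round((proj("top",B(th,.004,y,.163))+.5-[195,120])*9) for y in(-.06,.06)],"plate",[np.round((proj("top",B(th,-.004,y,.095))+.5-[195,120])*9) for y in(-.08,.08)])
f8=lambda x,y:(255+(x+.5)/8-.5,205+(y+.5)/6.6-.5)
for q in[(233,312),(500,252),(275,507),(530,442)]: print("green",np.round(onboard(f8(*q),.0137,30),4))
```

```text
board top edge scene at 285,310: [237.2642 230.5506] 35
28 [238.9457 231.9974]
30 [237.9196 230.9843]
32 [236.9697 230.0463]
34 [236.0961 229.1837]
28 top board back-edge [array([466., 156.]), array([283., 424.])] plate [array([455., 132.]), array([222., 471.])]
30 top board back-edge [array([478., 166.]), array([295., 433.])] plate [array([461., 137.]), array([229., 476.])]
32 top board back-edge [array([490., 175.]), array([308., 442.])] plate [array([468., 142.]), array([236., 481.])]
34 top board back-edge [array([501., 184.]), array([320., 451.])] plate [array([474., 147.]), array([242., 486.])]
green [-0.0486  0.1279]
green [0.0498 0.1267]
green [-0.049   0.0334]
green [0.0481 0.0343]
```

View pics/t19b.png

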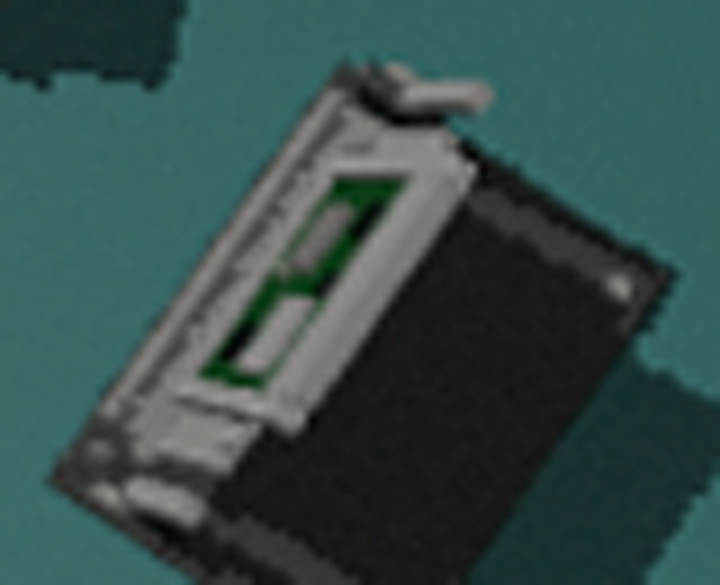

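Run:
```python
from h import *
print(env.hand_in())
```

```text
the job is handed in; nothing more can be done
None
```

I folded the backrest to the struts' angle and laid the tall board on it. I handed the job in at about 27 s. I got no verdict back.

- **Fold:** I pushed the plate twice from its board side. After the first push it sprang back to about 27°. After the second it stayed at about 29–30° with nothing touching it. The raw readings were 29.9° (scene) and 29.3° (top). Corrected against the strut tips they are about 28.6° and 29.9°.
- **Board:** I took the tall white-framed board from the rack, not the blue or pink look-alikes. I set its foot on the ledge and pressed it lightly against the plate before opening the jaws.
- **Final pictures:**
  - The board is within about 1 mm of centre and right way up, with its component side outward.
  - Its foot is on the ledge.
  - It lies at about 30–31°. The two views differ by about 1°, which is the limit of what the cameras can resolve.
  - The arm is clear of everything.
  - I saw no bystander move. The arm hides part of the rack in the last top view, and I did not compare the short board in a last scene picture.
- **Slips:**
  - After the first push I retreated in the wrong direction, towards the arm's reach limit. The wrist force briefly read about 82 N, under the 120 N limit. The readings did not show a collision.
  - While checking that the board lay flat, I over-tilted it and bent the plate about 1° further. It had come back in the next picture.

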